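# Make up the painting kit, one of each, with the sponge that is still soft

## Robot

A 7-joint arm with a two-finger parallel gripper is mounted at the origin on the work surface. World frame = base frame: x ahead of the robot, y to its left, z up, the work surface at z = 0. Lengths are in m, angles in degrees, forces in N, time in s.
With the tool pointing down it reaches from about 0.425 to 0.95 m from the base axis. Payload 4.7 kg.
Tool frame: the origin (TCP) lies midway between the tips of the shut fingers; the grasp point (between the pads) lies 19 mm behind it; z points along the fingers, y is the line along which they close (so a half turn about z gives the same grasp; the last joint's range is limited). The gripper opens to 87 mm and grips with 3 to 60 N. Pads are 19 mm wide; open, the fingers measure 117 mm over their backs; the gripper's body (75 mm by 190 mm) begins 51 mm behind the grasp point.
Start: joints at [-72.932, 26.849, -2.785, 87.806, 1.381, 65.374, -4.715], TCP at [0.217, 0.639, 0.199] pointing down, gripper open.
Joint ranges: [-148.3, 148.3], [-19.14, 114.17], [-79.39, 73.82], [5.75, 140.21], [-59.74, 239.74], [12.07, 113.84], [-152.46, 152.46]. Speed limits (degrees/s): [147.25, 147.25, 180, 180, 180, 180, 180].

## Interface

Orientations are given as a 3x3 rotation matrix whose columns are the frame's x, y, z axes.
In Python, from workcell import monitor, vision, ticket gives the robot as it stands.
- The arm moves only by the tool send_rows, never from a script. Its argument "plan" is a list of rows, each a list of 3 entries, a list of its own where there are three numbers: the closure, from -1 (fully open) to 1 (shut), then the shift along the tool's x, y, z in mm, then the turn, a rotation vector about the tool's x, y, z in rad. A call has exactly 10 rows; each row shifts and turns the commanded pose from where the row before left it, along the tool's axes as they then stand; what a row does not reach is not made up. A row lasts 1/12 s, in which the tool goes at most 41.7 mm and 7.16 degrees, less where a joint would pass 70% of its speed; a pose out of reach is approached as far as the arm can. A call is refused whole if a number of a shift passes 41.7 or a number of a turn 0.125, either way. A call with a gripper value outside its range is refused whole. The fingers move at their own pace and stop on an object; "newtons" is the grip in N (left out, the last holds). Time passes only in rows, so rows that do not move let the fingers close, or fill a call up. It gives the time, the measured TCP pose, the force, the opening and the grip force at its end, in the units of the state.
- monitor.get_state(): the state, without advancing time (a new reading comes with each control period).
- vision.read_camera(name): name is "scene" or "top"; returns a dict with "img" (480x640x3 uint8, red, green, blue), "intrinsics" (3x3 intrinsics, pixels), "D" ([k1, k2, p1, p2, k3] as OpenCV has them; the pictures are not rectified), "position" and "rotation" of the camera in the world. Camera axes: x right, y down, z forward; pixel columns grow to the right and rows downward; lengths in m; the calibration is good to about 2 mm. A picture is of the moment at which its call begins. There is no depth.
- ticket.finish_job(): hands the job in; it is judged then, once.
The state is a dict: "time": time; "joints": joint angles; "joint_velocities": joint speeds; "tau": joint torques, N m; "position": TCP position; "tool_rot": TCP orientation; "contact_force": force on the tool from outside, world axes, zero at the start; "ft_torque": the same for the moment, N m; "grip_width": opening from 0.0 (shut) to 1.0 (fully open); "finger_force": force on a finger pad.
Only numpy, scipy, OpenCV 4.12 (cv2) and the standard library are available. Lean on these libraries where they do the work, as an engineer would, in place of code of your own. Each camera call takes 0.05 s, during which the arm holds its last target. There are 200 camera calls.

## Task

Make up the painting kit in the white enamel tray: one brayer, one scraper, one jar of paint and one sponge, side by side on the tray's floor, tools lying flat the same way up as now and the jar upright. One of these is in the tray already: leave it there, bring only what is missing, set each piece down rather than dropping it, and leave the duplicates and everything else on the table where they are. Of the two sponges one has dried hard, so pinch them to tell: the soft one belongs in the kit, the hard one goes in the black pail.

Things in the scene. Friction and masses are not known exactly. Their poses are not given: they have to be found in the camera images.
- tray: white enamel tray, blue rim, fixed, open, undivided: 250 (x) by 340 (y), walls 3 thick, rim 28 high, floor 2 thick. Origin: centre of the underside, z up. (Sizes in all entries: mm.) It takes a piece in each quarter (centres x = +-58, y = +-81), long ones along y. One quarter, any of the four, already has a piece, its origin at the quarter's centre. The dried paint in it is flat.
- pail: black plastic waste pail, open, fixed, upright; 130 mm tall, rim bead to 131, 132 in diameter at the bottom, 160 at the mouth, wall 3. Origin: centre of the underside, z up. A sponge may be let go in its mouth.
- jar_a: closed round paint jar, teal with a white lid, upright; 60 mm in diameter, 90 tall, 260 g. Origin: centre of its underside, z up. On the table beside the tray.
- jar_b: a second jar, just like jar_a (same size, origin and axes). At the start exactly one of jar_b, brayer_b and scraper_b is in the tray; the other two are spares on the card at the far edge of the table.
- brayer_a: brayer lying flat, 140 mm long, 78 wide, 36 tall, 190 g. Origin on the surface under its neck, z up. Wood handle to -x: 26 in diameter from x = -51 to -5, axis 18 up, 35 swell at its end x = -75. Black roller to +x: 36 in diameter, 64 wide, across at x = 45, turns stiffly. Balances near x = 10; lift by the handle at x = -15, fingers closing along y. On the table beside the tray.
- brayer_b: a second brayer, just like brayer_a (same size, origin and axes). At the start exactly one of jar_b, brayer_b and scraper_b is in the tray; the other two are spares on the card at the far edge of the table.
- scraper_a: paint scraper lying flat, 155 mm long, 130 g. Origin on the surface, z up. Orange handle to -x: 26 wide (y), 18 tall, from x = -80 to 5; steel ferrule to x = 17, then a 2.5 thick blade, 9 up, to 62 wide, to x = 75. Lift by the handle at x = -15, fingers closing along y. On the table beside the tray.
- scraper_b: a second scraper, just like scraper_a (same size, origin and axes). At the start exactly one of jar_b, brayer_b and scraper_b is in the tray; the other two are spares on the card at the far edge of the table.
- sponge_1: yellow block sponge, dabbed with paint, 96 mm long (x), 56 wide (y), 40 tall, 50 g; origin: centre of its underside, z up. One of the two like sponges is hard and does not give; the soft one, pinched across its width, gives 1.1 mm a side per N, down to 28 wide from about 13 N, and springs back. On the table beside the tray.
- sponge_2: yellow block sponge, dabbed with paint, 96 mm long (x), 56 wide (y), 40 tall, 50 g; origin: centre of its underside, z up. One of the two like sponges is hard and does not give; the soft one, pinched across its width, gives 1.1 mm a side per N, down to 28 wide from about 13 N, and springs back. On the table beside the tray.
- tape: roll of masking tape lying flat, 104 mm in diameter, 25 mm tall, loose bystander; origin: centre of its underside
- medium: white bottle with a black cap standing upright, 56 mm in diameter, 160 mm tall, loose bystander; origin: centre of its underside
Things that resemble listed ones, but are neither listed nor needed, are in the scene too. Leave any green look-alike of the sponge_2 alone. Leave any pink look-alike of the brayer_a alone.

How it is judged (in metres and radians):
At the end, for the whole second after the job is handed in: One jar, brayer, scraper and the soft sponge rest in the tray: origins within 115 mm (x) and 160 mm (y) of its centre and under 10 mm up, tilt < 0.12 rad. The other jar, brayer, scraper and bystanders are within 40 mm of their starts. The hard sponge rests in the pail, origin below 100 mm ((((x of jar_a in the frame of tray between -0.115 and 0.115 m and y of jar_a in the frame of tray between -0.16 and 0.16 m and z of jar_a in the frame of tray between -0.002 and 0.01 m and angle between jar_a's own z axis and vertical below 0.12 rad and linear speed of jar_a below 0.02 m/s) and distance of jar_b from where it was at the start of the episode below 0.04 m and not (x of jar_b in the frame of tray between -0.125 and 0.125 m and y of jar_b in the frame of tray between -0.17 and 0.17 m)) or ((x of jar_b in the frame of tray between -0.115 and 0.115 m and y of jar_b in the frame of tray between -0.16 and 0.16 m and z of jar_b in the frame of tray between -0.002 and 0.01 m and angle between jar_b's own z axis and vertical below 0.12 rad and linear speed of jar_b below 0.02 m/s) and distance of jar_a from where it was at the start of the episode below 0.04 m and not (x of jar_a in the frame of tray between -0.125 and 0.125 m and y of jar_a in the frame of tray between -0.17 and 0.17 m))) and (((x of brayer_a in the frame of tray between -0.115 and 0.115 m and y of brayer_a in the frame of tray between -0.16 and 0.16 m and z of brayer_a in the frame of tray between -0.002 and 0.01 m and angle between brayer_a's own z axis and vertical below 0.12 rad and linear speed of brayer_a below 0.02 m/s) and distance of brayer_b from where it was at the start of the episode below 0.04 m and not (x of brayer_b in the frame of tray between -0.125 and 0.125 m and y of brayer_b in the frame of tray between -0.17 and 0.17 m)) or ((x of brayer_b in the frame of tray between -0.115 and 0.115 m and y of brayer_b in the frame of tray between -0.16 and 0.16 m and z of brayer_b in the frame of tray between -0.002 and 0.01 m and angle between brayer_b's own z axis and vertical below 0.12 rad and linear speed of brayer_b below 0.02 m/s) and distance of brayer_a from where it was at the start of the episode below 0.04 m and not (x of brayer_a in the frame of tray between -0.125 and 0.125 m and y of brayer_a in the frame of tray between -0.17 and 0.17 m))) and (((x of scraper_a in the frame of tray between -0.115 and 0.115 m and y of scraper_a in the frame of tray between -0.16 and 0.16 m and z of scraper_a in the frame of tray between -0.002 and 0.01 m and angle between scraper_a's own z axis and vertical below 0.12 rad and linear speed of scraper_a below 0.02 m/s) and distance of scraper_b from where it was at the start of the episode below 0.04 m and not (x of scraper_b in the frame of tray between -0.125 and 0.125 m and y of scraper_b in the frame of tray between -0.17 and 0.17 m)) or ((x of scraper_b in the frame of tray between -0.115 and 0.115 m and y of scraper_b in the frame of tray between -0.16 and 0.16 m and z of scraper_b in the frame of tray between -0.002 and 0.01 m and angle between scraper_b's own z axis and vertical below 0.12 rad and linear speed of scraper_b below 0.02 m/s) and distance of scraper_a from where it was at the start of the episode below 0.04 m and not (x of scraper_a in the frame of tray between -0.125 and 0.125 m and y of scraper_a in the frame of tray between -0.17 and 0.17 m))) and x of sponge_1 in the frame of tray between -0.115 and 0.115 m and y of sponge_1 in the frame of tray between -0.16 and 0.16 m and z of sponge_1 in the frame of tray between -0.002 and 0.01 m and angle between sponge_1's own z axis and vertical below 0.12 rad and linear speed of each of sponge_1, sponge_2 below 0.02 m/s and horizontal distance between sponge_2 and pail below 0.075 m and z of sponge_2 in the frame of pail below 0.1 m and distance of each of tape, medium from where it was at the start of the episode below 0.04 m); the robot touches nothing.
It fails at once if a jar, brayer or scraper is dropped (falls free by more than about 25 mm, to 0.7 m/s, out of the fingers) ((linear speed of jar_a above 0.7 m/s and contact force between jar_a and the fingers below 0.1 N) or (linear speed of jar_b above 0.7 m/s and contact force between jar_b and the fingers below 0.1 N) or (linear speed of brayer_a above 0.7 m/s and contact force between brayer_a and the fingers below 0.1 N) or (linear speed of brayer_b above 0.7 m/s and contact force between brayer_b and the fingers below 0.1 N) or (linear speed of scraper_a above 0.7 m/s and contact force between scraper_a and the fingers below 0.1 N) or (linear speed of scraper_b above 0.7 m/s and contact force between scraper_b and the fingers below 0.1 N)).
It fails at once if a jar is tipped over (more than 0.8 rad) (angle between any of jar_a, jar_b's own z axis and vertical above 0.8 rad).
It fails at once if the tape or the bottle is knocked more than 60 mm away (distance of any of tape, medium from where it was at the start of the episode above 0.06 m).
It also fails if it takes over 70 s, if anything falls off the work surface, if the arm or the gripper's body presses on something with over 40 N, if the wrist force passes 120 N, or if a joint passes its speed limit or range.

## Working session

There is one attempt and no reset: what is moved stays moved. The work goes in short steps, Python scripts to look and compute and a tool call to move; the robot and the scene stay as the last step left them, time stands still between calls to the robot, and variables do not carry over. Pictures are saved under pics/ and viewed, at most 10 in all, crops included, and the job is handed in when it is done.

Besides the shell and the picture viewer there is one more tool, called after ">>>" as name([rows], argument=value, ...), one row to a line, values as JSON. send_rows: Moves the arm, as the interface text tells. Its arguments: {"type":"object","properties":{"plan":{"type":"array","items":{"type":"array"}},"newtons":{"type":"number"}},"required":["plan"]}

```bash
mkdir -p pics; python3 - <<'E'
from workcell import monitor, vision
import cv2,numpy as np
s=monitor.get_state();print({k:np.round(v,3).tolist() for k,v in s.items()})
for n in ("scene","top"):
    c=vision.read_camera(n);cv2.imwrite(f"pics/{n}0.png",c["img"][:,:,::-1])
    print(n,c["intrinsics"],c["D"],c["position"],c["rotation"])
E
```

```text
{'time': 0.0, 'joints': [-72.93, 26.9, -2.786, 87.876, 1.38, 65.373, -4.716], 'joint_velocities': [0.03, 0.014, 0.079, 0.087, -0.011, 0.015, -0.036], 'tau': [0.0, -50.796, -0.08, -23.615, -0.061, 0.038, 0.0], 'position': [0.216, 0.639, 0.198], 'tool_rot': [[-0.947, 0.321, -0.001], [0.321, 0.947, -0.002], [-0.0, -0.002, -1.0]], 'contact_force': [0.096, -0.634, -0.043], 'ft_torque': [0.035, 0.024, 0.03], 'finger_force': 0.0, 'grip_width': 1.0}
scene [[609.64265091   0.         312.56665224]
 [  0.         609.64265091 235.88331403]
 [  0.           0.           1.        ]] [-0.00209972  0.          0.          0.          0.        ] [ 1.02175902 -0.66780964  1.40697023] [[ 0.782488    0.53641254 -0.31618684]
 [ 0.62262889 -0.66853745  0.40668286]
 [ 0.00676704 -0.51509152 -0.85710847]]
top [[615.65104454   0.         325.40930811]
 [  0.         615.65104454 242.91045286]
 [  0.           0.           1.        ]] [-0.0914277  0.         0.         0.         0.       ] [ 0.29556415 -0.00198976  1.62389888] [[ 8.31293244e-03 -9.88281262e-01  1.52417333e-01]
 [-9.99965242e-01 -8.11823823e-03  1.89965782e-03]
 [-6.40036010e-04 -1.52427827e-01 -9.88314397e-01]]
```

View pics/top0.png

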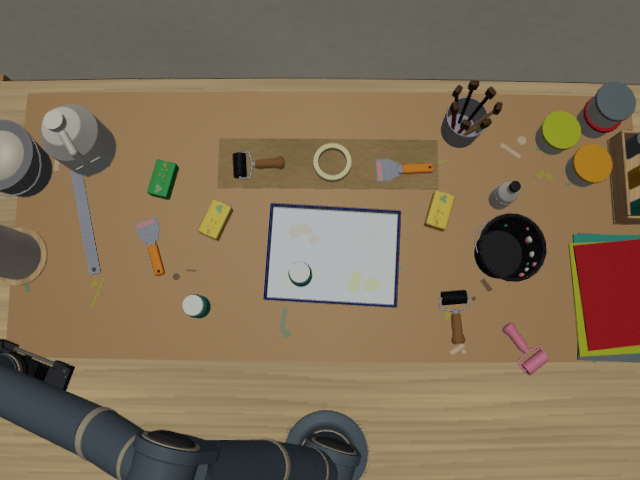

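View pics/scene0.png

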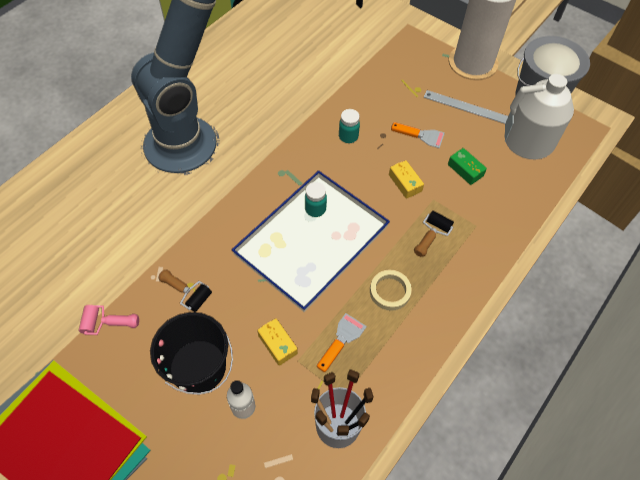

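The top view shows jar_b already in the tray (300,272), so a brayer, a scraper and the soft sponge are missing. The candidates are:
- **Scrapers:** (150,248) lies beside the tray, so it is scraper_a. (405,170) is on the card and is the spare.
- **Brayers:** (455,315) is black and beside the tray, so it is brayer_a. (258,163) is the spare on the card, and (525,348) is the pink look-alike.
- **Sponges:** (215,220) and (440,211) are yellow, so both are candidates. (163,179) is the green look-alike.
- **Jars:** (196,306) is jar_a, which stays where it is.

```bash
cat > h.py <<'E'
import cv2,numpy as np
from workcell import monitor,vision
def ray(c,px,z):
    n=cv2.undistortPoints(np.float64(px).reshape(-1,1,2),c["intrinsics"],np.float64(c["D"])).reshape(-1,2)
    d=np.c_[n,np.ones(len(n))]@np.array(c["rotation"]).T
    p=np.array(c["position"]); return (p+d*((z-p[2])/d[:,2])[:,None])[:,:2]
def blob(c,lo,hi,roi,hull=False):
    x0,y0,x1,y1=roi; hsv=cv2.cvtColor(c["img"],cv2.COLOR_RGB2HSV)
    m=np.zeros(hsv.shape[:2],np.uint8); m[y0:y1,x0:x1]=cv2.inRange(hsv,lo,hi)[y0:y1,x0:x1]
    m=cv2.morphologyEx(m,cv2.MORPH_CLOSE,np.ones((5,5)))
    cs=cv2.findContours(m,cv2.RETR_EXTERNAL,cv2.CHAIN_APPROX_NONE)[0]
    return max(cs,key=cv2.contourArea).reshape(-1,2)
def rect(c,lo,hi,roi,z):
    k=blob(c,lo,hi,roi); w=ray(c,k,z)*1000
    (cx,cy),(a,b),t=cv2.minAreaRect(w.astype(np.float32))
    if a<b: a,b,t=b,a,t+90
    return np.round([cx,cy,a,b,(t+90)%180-90],1), np.round(k.mean(0))
E
cat > m.py <<'E'
from h import *
T=vision.read_camera("top");S=vision.read_camera("scene")
Y=((22,120,100),(34,255,255));O=((8,190,120),(18,255,255));B=((100,120,40),(130,255,200));BR=((5,60,30),(16,200,120));K=((0,0,0),(180,120,45))
for n,c,col,roi,z in [("sp_L T",T,Y,(190,190,240,245),.04),("sp_L S",S,Y,(380,150,430,200),.04),
 ("sp_R T",T,Y,(415,185,465,235),.04),("sp_R S",S,Y,(250,310,305,370),.04),
 ("scr T",T,O,(130,235,175,285),.012),("scr S",S,O,(380,110,425,150),.012),
 ("tray T",T,B,(255,195,410,315),.028),("tray S",S,B,(225,165,395,315),.028),
 ("bray hT",T,BR,(440,307,475,347),.02),("bray hS",S,BR,(150,262,190,295),.02),
 ("roll T",T,K,(430,283,475,310),.026),("roll S",S,K,(180,280,215,312),.026),
 ("pail T",T,K,(465,205,555,290),.131),("pail S",S,K,(140,300,240,400),.131)]:
    try: print(n,*rect(c,*col,roi,z))
    except Exception as e: print(n,e)
cv=[]
for roi in [(180,180,250,250),(405,175,475,245),(120,210,190,280),(425,280,495,350)]:
    x0,y0,x1,y1=roi;cv.append(cv2.resize(T["img"][y0:y1,x0:x1],(300,300)))
cv2.imwrite("pics/crop1.png",np.vstack([np.hstack(cv[:2]),np.hstack(cv[2:])])[:,:,::-1])
E
python3 m.py
```

```text
sp_L T [602.2 293.8  96.6  55.2 -24.4] [214. 219.]
sp_L S [603.5 288.6 110.8  69.1 -23.9] [406. 179.]
sp_R T [ 632.  -299.4   96.4   55.8  -17.1] [440. 209.]
sp_R S [ 632.2 -298.6  104.1   58.5  -17. ] [277. 341.]
scr T [495.5 452.   79.9  23.6  17.9] [156. 260.]
scr S [491.  457.1  82.6  34.4  17.8] [405. 129.]
tray T [511.9 -17.3 343.2 252.7  87. ] [332. 255.]
tray S [509.1 -13.7 343.8 253.8  87. ] [310. 238.]
bray hT [ 327.3 -345.    87.9   36.6   -1. ] [457. 327.]
bray hS [ 313.9 -348.2   61.9    6.1    9.8] [168. 284.]
roll T [ 401.7 -334.4   66.    33.   -85. ] [454. 297.]
roll S [ 401.6 -330.2   69.5   35.   -84.6] [198. 298.]
pail T [ 516.9 -459.1  174.   167.6  -25.3] [510. 249.]
pail S [ 527.9 -446.1  186.7  186.3   89.7] [191. 345.]
```

View pics/crop1.png

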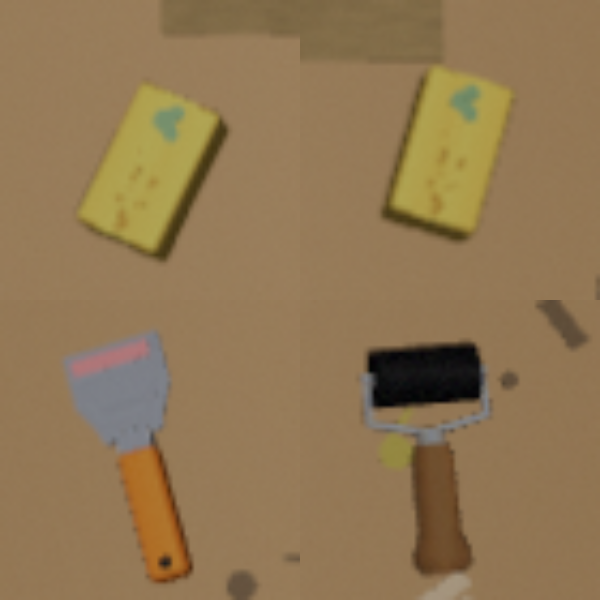

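The crop confirms the two yellow sponges (215,220) and (440,211), the orange scraper_a (150,248) and the black brayer_a (455,315). The measured sizes match the given ones. I'll write a row planner and start with the scraper.

```bash
cat > p.py <<'E'
from h import *
import json
def plan(wps):
    """wps: (x,y,z mm, psi deg of tool y, closure, rows); from the measured pose; prints rounded rows, 10 a line"""
    s=monitor.get_state();R=np.array(s["tool_rot"]);p=np.array(s["position"])*1000;psi=np.degrees(np.arctan2(R[1,1],R[0,1]))
    print("t",round(s["time"],2),"pose",np.round(p,1),"psi",round(psi,1),"F",np.round(s["contact_force"],1),"w",round(s["grip_width"]*87,1),"ff",round(s["finger_force"],1),"z",np.round(R[:,2],3),"j",np.round(s["joints"],0))
    rows=[]
    for x,y,z,q,c,n in wps:
        p0=p.copy();q0=psi
        for i in range(n):
            f=(i+1)/n; t=p0+f*(np.array([x,y,z])-p0); a=q0+f*(q-q0)
            r=np.radians(psi);ax=np.array([[-np.sin(r),np.cos(r),0],[np.cos(r),np.sin(r),0],[0,0,-1]])
            d=np.round(ax@(t-p)); th=round(np.radians(psi-a),2)
            p=p+d@ax; psi-=np.degrees(th)
            rows.append([c,[int(v) for v in d],[0,0,float(th)]])
    while len(rows)%10: rows.append([rows[-1][0],[0,0,0],[0,0,0]])
    m=max(np.linalg.norm(r[1]) for r in rows);w=max(abs(r[2][2]) for r in rows)
    print("max",round(m,1),w,"end",np.round(p,1),round(psi,1))
    for i in range(0,len(rows),10): print(json.dumps(rows[i:i+10]).replace(" ",""))
E
python3 - <<'E'
from p import *
T=vision.read_camera("top")
print("bottle cap/base approx",ray(T,[[512,187]],.16)*1000,ray(T,[[499,200]],.005)*1000, "jar",ray(T,[[300,268]],.092)*1000)
plan([(517,459,130,107.9,-1,12),(517,459,50,107.9,-1,4)])
E
```

```text
bottle cap/base approx [[ 664.4260082  -457.55681131]] [[ 666.77671015 -468.40918153]] jar [[467.75642245  64.01846735]]
t 0.25 pose [216.6 639.  199. ] psi 71.3 F [ 0.1 -0.1  0.2] w 87.0 ff 0.0 z [-0.    -0.001 -1.   ] j [-73.  27.  -3.  88.   1.  65.  -5.]
max 30.7 0.06 end [516.9 458.9  50. ] 107.9
[[-1,[-29,-6,6],[0,0,-0.05]],[-1,[-28,-8,5],[0,0,-0.06]],[-1,[-27,-9,6],[0,0,-0.05]],[-1,[-28,-11,6],[0,0,-0.05]],[-1,[-26,-12,6],[0,0,-0.06]],[-1,[-26,-13,5],[0,0,-0.05]],[-1,[-25,-15,6],[0,0,-0.05]],[-1,[-25,-16,6],[0,0,-0.06]],[-1,[-23,-18,6],[0,0,-0.05]],[-1,[-22,-18,5],[0,0,-0.05]]]
[[-1,[-22,-20,6],[0,0,-0.06]],[-1,[-20,-21,6],[0,0,-0.05]],[-1,[0,0,20],[0,0,0.0]],[-1,[0,0,20],[0,0,0.0]],[-1,[0,0,20],[0,0,0.0]],[-1,[0,0,20],[0,0,0.0]],[-1,[0,0,0],[0,0,0]],[-1,[0,0,0],[0,0,0]],[-1,[0,0,0],[0,0,0]],[-1,[0,0,0],[0,0,0]]]
```

>>> send_rows([
  [-1,[-29,-6,6],[0,0,-0.05]],
  [-1,[-28,-8,5],[0,0,-0.06]],
  [-1,[-27,-9,6],[0,0,-0.05]],
  [-1,[-28,-11,6],[0,0,-0.05]],
  [-1,[-26,-12,6],[0,0,-0.06]],
  [-1,[-26,-13,5],[0,0,-0.05]],
  [-1,[-25,-15,6],[0,0,-0.05]],
  [-1,[-25,-16,6],[0,0,-0.06]],
  [-1,[-23,-18,6],[0,0,-0.05]],
  [-1,[-22,-18,5],[0,0,-0.05]],
], newtons=35)

```text
time: 1.08
position: [0.4678, 0.4881, 0.1419]
tool_rot: [[-0.979, -0.204, -0.0], [-0.204, 0.979, -0.001], [0.0, -0.0, -1.0]]
contact_force: [-0.0, -0.4, -0.7]
grip_width: 0.998
finger_force: 0.0
```

>>> send_rows([
  [-1,[-22,-20,6],[0,0,-0.06]],
  [-1,[-20,-21,6],[0,0,-0.05]],
  [-1,[0,0,20],[0,0,0]],
  [-1,[0,0,20],[0,0,0]],
  [-1,[0,0,20],[0,0,0]],
  [-1,[0,0,20],[0,0,0]],
  [-1,[0,0,0],[0,0,0]],
  [-1,[0,0,0],[0,0,0]],
  [-1,[0,0,0],[0,0,0]],
  [-1,[0,0,0],[0,0,0]],
])

```text
time: 1.92
position: [0.5178, 0.4602, 0.0523]
tool_rot: [[-0.951, -0.308, 0.002], [-0.308, 0.951, 0.002], [-0.003, 0.001, -1.0]]
contact_force: [0.3, 0.3, -0.3]
grip_width: 0.999
finger_force: 0.0
```

```bash
python3 - <<'E'
from p import *
plan([(517,459,4,107.9,-1,4),(517,459,4,107.9,-1,1),(517,459,4,107.9,1,5)])
S=vision.read_camera("scene")["img"];T=vision.read_camera("top")["img"]
cv2.imwrite("pics/c2.png",np.hstack([cv2.resize(S[80:200,340:460],(400,400)),cv2.resize(T[200:320,100:220],(400,400))])[:,:,::-1])
E
```

```text
t 1.92 pose [517.8 460.2  52.3] psi 107.9 F [ 0.3  0.3 -0.3] w 87.0 ff 0.0 z [ 0.002  0.002 -1.   ] j [-41.  37.  -6.  92.   5.  51.  59.]
max 12.0 0.0 end [517.2 459.    4.3] 107.9
[[-1,[0,0,12],[0,0,0.0]],[-1,[1,0,12],[0,0,0.0]],[-1,[0,-1,12],[0,0,0.0]],[-1,[0,0,12],[0,0,0.0]],[-1,[0,0,0],[0,0,0.0]],[1,[0,0,0],[0,0,0.0]],[1,[0,0,0],[0,0,0.0]],[1,[0,0,0],[0,0,0.0]],[1,[0,0,0],[0,0,0.0]],[1,[0,0,0],[0,0,0.0]]]
```

View pics/c2.png

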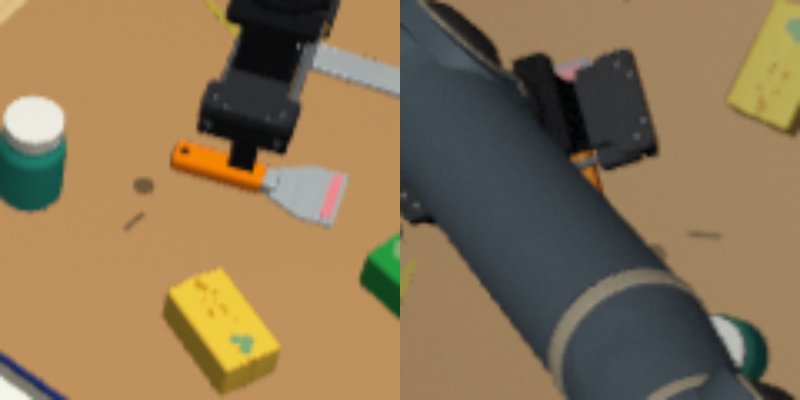

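The scene crop shows a finger beside the orange handle near (243,155), with the handle lying between the fingers. I'll descend and close.

>>> send_rows([
  [-1,[0,0,12],[0,0,0]],
  [-1,[1,0,12],[0,0,0]],
  [-1,[0,-1,12],[0,0,0]],
  [-1,[0,0,12],[0,0,0]],
  [-1,[0,0,0],[0,0,0]],
  [1,[0,0,0],[0,0,0]],
  [1,[0,0,0],[0,0,0]],
  [1,[0,0,0],[0,0,0]],
  [1,[0,0,0],[0,0,0]],
  [1,[0,0,0],[0,0,0]],
])

```text
time: 2.85
position: [0.5166, 0.4583, 0.0031]
tool_rot: [[-0.951, -0.308, 0.001], [-0.308, 0.951, 0.001], [-0.001, 0.001, -1.0]]
contact_force: [-0.5, 0.1, 0.9]
grip_width: 0.712
finger_force: 0.0
```

```bash
python3 - <<'E'
from p import *
# grasp is at scraper x=-15; placed blade to -y_tray: origin at B -> grasp 15 mm to +y_tray
plan([(517,459,104,107.9,1,5),(540,250,124,60,1,8),(565,-84,104,-3,1,14)])
E
```

```text
t 2.85 pose [516.6 458.3   3.1] psi 107.9 F [-0.5  0.1  0.9] w 62.0 ff 0.0 z [ 0.001  0.001 -1.   ] j [-41.  40.  -6.  94.   5.  46.  59.]
max 27.3 0.11 end [565.  -83.8 104.1] -3.2
[[1,[0,0,-20],[0,0,0.0]],[1,[0,0,-20],[0,0,0.0]],[1,[0,0,-21],[0,0,0.0]],[1,[0,0,-20],[0,0,0.0]],[1,[-1,1,-20],[0,0,0.0]],[1,[5,-26,-2],[0,0,0.1]],[1,[3,-26,-3],[0,0,0.11]],[1,[0,-26,-2],[0,0,0.1]],[1,[-3,-27,-3],[0,0,0.11]],[1,[-5,-25,-2],[0,0,0.1]]]
[[1,[-9,-25,-3],[0,0,0.11]],[1,[-10,-24,-2],[0,0,0.1]],[1,[-14,-23,-3],[0,0,0.11]],[1,[-14,-20,1],[0,0,0.08]],[1,[-15,-18,2],[0,0,0.08]],[1,[-16,-18,1],[0,0,0.07]],[1,[-18,-16,2],[0,0,0.08]],[1,[-19,-15,1],[0,0,0.08]],[1,[-20,-13,2],[0,0,0.08]],[1,[-21,-11,1],[0,0,0.08]]]
[[1,[-21,-10,1],[0,0,0.08]],[1,[-23,-8,2],[0,0,0.07]],[1,[-23,-6,1],[0,0,0.08]],[1,[-24,-5,2],[0,0,0.08]],[1,[-23,-3,1],[0,0,0.08]],[1,[-24,0,2],[0,0,0.08]],[1,[-24,1,1],[0,0,0.08]],[1,[0,0,0],[0,0,0]],[1,[0,0,0],[0,0,0]],[1,[0,0,0],[0,0,0]]]
```

>>> send_rows([
  [1,[0,0,0],[0,0,0]],
  [1,[0,0,0],[0,0,0]],
  [1,[0,0,0],[0,0,0]],
  [1,[0,0,0],[0,0,0]],
  [1,[0,0,0],[0,0,0]],
  [1,[0,0,0],[0,0,0]],
  [1,[0,0,0],[0,0,0]],
  [1,[0,0,0],[0,0,0]],
  [1,[0,0,0],[0,0,0]],
  [1,[0,0,0],[0,0,0]],
])

```text
time: 3.68
position: [0.5163, 0.458, 0.0024]
tool_rot: [[-0.951, -0.308, -0.0], [-0.308, 0.951, 0.0], [0.0, 0.0, -1.0]]
contact_force: [-0.4, 0.8, 0.8]
grip_width: 0.018
finger_force: 0.0
```

>>> send_rows([
  [1,[0,0,-20],[0,0,0]],
  [1,[0,0,-20],[0,0,0]],
  [1,[0,0,-21],[0,0,0]],
  [1,[0,0,-20],[0,0,0]],
  [1,[-1,1,-20],[0,0,0]],
  [1,[5,-26,-2],[0,0,0.1]],
  [1,[3,-26,-3],[0,0,0.11]],
  [1,[0,-26,-2],[0,0,0.1]],
  [1,[-3,-27,-3],[0,0,0.11]],
  [1,[-5,-25,-2],[0,0,0.1]],
])

```text
time: 4.52
position: [0.5311, 0.3271, 0.1159]
tool_rot: [[-0.978, 0.211, 0.0], [0.211, 0.978, 0.0], [-0.0, 0.0, -1.0]]
contact_force: [0.6, -0.2, 0.1]
grip_width: 0.002
finger_force: 0.0
```

>>> send_rows([
  [1,[-9,-25,-3],[0,0,0.11]],
  [1,[-10,-24,-2],[0,0,0.1]],
  [1,[-14,-23,-3],[0,0,0.11]],
  [1,[-14,-20,1],[0,0,0.08]],
  [1,[-15,-18,2],[0,0,0.08]],
  [1,[-16,-18,1],[0,0,0.07]],
  [1,[-18,-16,2],[0,0,0.08]],
  [1,[-19,-15,1],[0,0,0.08]],
  [1,[-20,-13,2],[0,0,0.08]],
  [1,[-21,-11,1],[0,0,0.08]],
])

```text
time: 5.35
position: [0.5525, 0.0809, 0.1133]
tool_rot: [[-0.47, 0.883, -0.0], [0.883, 0.47, 0.0], [0.0, -0.0, -1.0]]
contact_force: [0.3, -0.0, 0.2]
grip_width: 0.005
finger_force: 0.0
```

>>> send_rows([
  [1,[-21,-10,1],[0,0,0.08]],
  [1,[-23,-8,2],[0,0,0.07]],
  [1,[-23,-6,1],[0,0,0.08]],
  [1,[-24,-5,2],[0,0,0.08]],
  [1,[-23,-3,1],[0,0,0.08]],
  [1,[-24,0,2],[0,0,0.08]],
  [1,[-24,1,1],[0,0,0.08]],
  [1,[0,0,0],[0,0,0]],
  [1,[0,0,0],[0,0,0]],
  [1,[0,0,0],[0,0,0]],
])

```text
time: 6.18
position: [0.5647, -0.0837, 0.1033]
tool_rot: [[0.056, 0.998, -0.0], [0.998, -0.056, 0.001], [0.001, -0.0, -1.0]]
contact_force: [0.5, -0.3, -0.2]
grip_width: 0.003
finger_force: 0.0
```

```bash
python3 - <<'E'
from p import *
plan([(565,-84,20,-3,1,5),(565,-84,7,-3,1,3)])
S=vision.read_camera("scene")["img"]
cv2.imwrite("pics/c3.png",cv2.resize(S[140:360,200:440],(720,600))[:,:,::-1])
E
```

```text
t 6.18 pose [564.7 -83.7 103.3] psi -3.2 F [ 0.5 -0.3 -0.2] w 0.3 ff 0.0 z [-0.     0.001 -1.   ] j [-15.  24.  24. 109. -13.  49.  13.]
max 17.0 0.0 end [564.7 -83.7   7.3] -3.2
[[1,[0,0,17],[0,0,-0.0]],[1,[0,0,16],[0,0,-0.0]],[1,[0,0,17],[0,0,-0.0]],[1,[0,0,17],[0,0,-0.0]],[1,[0,0,16],[0,0,-0.0]],[1,[0,0,4],[0,0,-0.0]],[1,[0,0,5],[0,0,-0.0]],[1,[0,0,4],[0,0,-0.0]],[1,[0,0,0],[0,0,0]],[1,[0,0,0],[0,0,0]]]
```

View pics/c3.png

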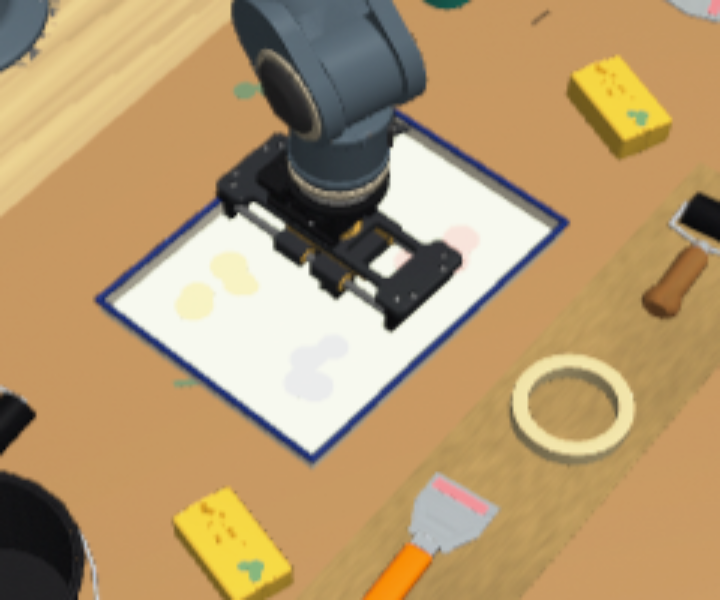

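The scene crop shows the gripper over the tray with nothing in the fingers, so the grasp missed. I'll measure the scraper again and check where the fingers really were.

```bash
python3 - <<'E'
from p import *
T=vision.read_camera("top");S=vision.read_camera("scene")
O=((8,190,120),(18,255,255))
print("fingertip in c2 (expect 530,418)",ray(S,[[413,130.4]],.052)*1000)
print(rect(T,*O,(110,215,185,295),.012),rect(S,*O,(370,95,450,160),.012))
for n,c,roi in(("T",T,(110,200,190,290)),("S",S,(370,95,460,165))):
    hsv=cv2.cvtColor(c["img"],cv2.COLOR_RGB2HSV)
cv2.imwrite("pics/c4.png",np.hstack([cv2.resize(T["img"][200:300,100:200],(400,400)),cv2.resize(S["img"][80:180,365:465],(400,400))])[:,:,::-1])
E
```

```text
fingertip in c2 (expect 530,418) [[526.87073804 436.42934722]]
(array([495.2, 451.7,  80.7,  23.6,  18. ]), array([156., 260.])) (array([491.1, 456.8,  82.6,  33.8,  17.8]), array([405., 130.]))
```

View pics/c4.png

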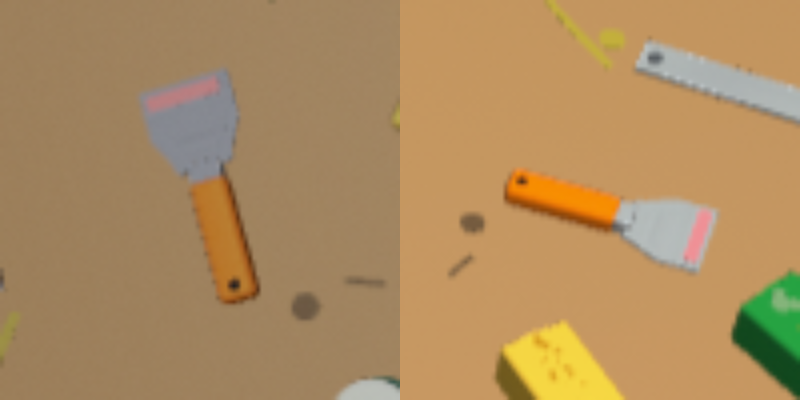

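The scraper has not moved: its handle is still at (156,260) in the top view. I'll check where the state says the fingertips were in c2 against where the picture showed them.

```bash
python3 - <<'E'
from p import *
S=vision.read_camera("scene");T=vision.read_camera("top")
def proj(c,P):
    R=np.array(c["rotation"]);t=-R.T@np.array(c["position"])
    return cv2.projectPoints(np.float64(P).reshape(-1,1,3),cv2.Rodrigues(R.T)[0],t,c["intrinsics"],np.float64(c["D"]))[0].reshape(-1,2)
y=np.array([-.308,.951,0])
for lab,d in(("near tip",-.051),("far tip",.051),("mid",0)):
  for z in(.052,.072,.092):
    P=np.array([.5178,.4602,z])+y*d
    q=proj(S,P)[0];u=proj(T,P)[0];print(lab,z,"S crop",np.round((q-[340,80])/.3),"T crop",np.round((u-[100,200])/.3+[400,0]))
s=monitor.get_state();p=np.array(s["position"]);print("now tip in c3 crop",[np.round((proj(S,p+[0,0,h])[0]-[200,140])*[3,600/220]) for h in(0,.07,.1)])
E
```

```text
near tip 0.052 S crop [234. 189.] T crop [625. 144.]
near tip 0.072 S crop [237. 174.] T crop [618. 140.]
near tip 0.092 S crop [241. 158.] T crop [611. 136.]
far tip 0.052 S crop [265. 106.] T crop [500. 183.]
far tip 0.072 S crop [269.  90.] T crop [492. 180.]
far tip 0.092 S crop [272.  74.] T crop [484. 176.]
mid 0.052 S crop [250. 147.] T crop [562. 164.]
mid 0.072 S crop [253. 131.] T crop [555. 160.]
mid 0.092 S crop [257. 115.] T crop [548. 156.]
now tip in c3 crop [array([335., 301.]), array([335., 261.]), array([336., 243.])]
```

The near fingertip in c2 sits at crop (243,168). That corresponds to a height of about 80 mm, where the state reported 52, so the true tips are roughly 28 mm above the reported TCP. I'll go back over the scraper and descend in small steps, watching the force.

```bash
python3 - <<'E'
from p import *
plan([(540,250,124,60,-1,13),(517,459,60,107.9,-1,9),(517,459,4,107.9,-1,5)])
E
```

```text
t 6.43 pose [564.8 -83.1 103.4] psi -3.1 F [ 0.7  0.  -0.3] w 0.5 ff 0.0 z [-0.     0.001 -1.   ] j [-15.  24.  24. 109. -13.  49.  13.]
max 26.3 0.1 end [516.7 459.3   4.4] 108.1
[[-1,[25,-3,-2],[0,0,-0.08]],[-1,[26,-2,-1],[0,0,-0.09]],[-1,[26,2,-2],[0,0,-0.08]],[-1,[25,3,-1],[0,0,-0.09]],[-1,[25,5,-2],[0,0,-0.08]],[-1,[25,8,-1],[0,0,-0.09]],[-1,[24,9,-2],[0,0,-0.08]],[-1,[23,12,-2],[0,0,-0.09]],[-1,[22,13,-1],[0,0,-0.08]],[-1,[21,15,-2],[0,0,-0.09]]]
[[-1,[19,17,-1],[0,0,-0.08]],[-1,[18,19,-2],[0,0,-0.09]],[-1,[16,19,-2],[0,0,-0.08]],[-1,[14,19,7],[0,0,-0.09]],[-1,[12,20,7],[0,0,-0.1]],[-1,[10,21,7],[0,0,-0.09]],[-1,[8,22,8],[0,0,-0.09]],[-1,[6,23,7],[0,0,-0.1]],[-1,[4,23,7],[0,0,-0.09]],[-1,[2,23,7],[0,0,-0.09]]]
[[-1,[-1,23,7],[0,0,-0.09]],[-1,[-2,24,7],[0,0,-0.1]],[-1,[0,0,11],[0,0,0.0]],[-1,[0,0,12],[0,0,0.0]],[-1,[0,0,11],[0,0,0.0]],[-1,[0,0,11],[0,0,0.0]],[-1,[0,0,11],[0,0,0.0]],[-1,[0,0,0],[0,0,0]],[-1,[0,0,0],[0,0,0]],[-1,[0,0,0],[0,0,0]]]
```

>>> send_rows([
  [-1,[25,-3,-2],[0,0,-0.08]],
  [-1,[26,-2,-1],[0,0,-0.09]],
  [-1,[26,2,-2],[0,0,-0.08]],
  [-1,[25,3,-1],[0,0,-0.09]],
  [-1,[25,5,-2],[0,0,-0.08]],
  [-1,[25,8,-1],[0,0,-0.09]],
  [-1,[24,9,-2],[0,0,-0.08]],
  [-1,[23,12,-2],[0,0,-0.09]],
  [-1,[22,13,-1],[0,0,-0.08]],
  [-1,[21,15,-2],[0,0,-0.09]],
])

```text
time: 7.27
position: [0.5453, 0.1742, 0.1195]
tool_rot: [[-0.717, 0.697, -0.0], [0.697, 0.717, 0.0], [0.0, 0.0, -1.0]]
contact_force: [0.0, -0.4, 0.6]
grip_width: 0.678
finger_force: 0.0
```

>>> send_rows([
  [-1,[19,17,-1],[0,0,-0.08]],
  [-1,[18,19,-2],[0,0,-0.09]],
  [-1,[16,19,-2],[0,0,-0.08]],
  [-1,[14,19,7],[0,0,-0.09]],
  [-1,[12,20,7],[0,0,-0.1]],
  [-1,[10,21,7],[0,0,-0.09]],
  [-1,[8,22,8],[0,0,-0.09]],
  [-1,[6,23,7],[0,0,-0.1]],
  [-1,[4,23,7],[0,0,-0.09]],
  [-1,[2,23,7],[0,0,-0.09]],
])

```text
time: 8.1
position: [0.5218, 0.4132, 0.074]
tool_rot: [[-0.992, -0.129, -0.0], [-0.129, 0.992, 0.0], [0.0, 0.0, -1.0]]
contact_force: [0.7, 0.1, 0.1]
grip_width: 0.999
finger_force: 0.0
```

>>> send_rows([
  [-1,[-1,23,7],[0,0,-0.09]],
  [-1,[-2,24,7],[0,0,-0.1]],
  [-1,[0,0,11],[0,0,0]],
  [-1,[0,0,12],[0,0,0]],
  [-1,[0,0,11],[0,0,0]],
  [-1,[0,0,11],[0,0,0]],
  [-1,[0,0,11],[0,0,0]],
  [-1,[0,0,0],[0,0,0]],
  [-1,[0,0,0],[0,0,0]],
  [-1,[0,0,0],[0,0,0]],
])

```text
time: 8.93
position: [0.5182, 0.4582, 0.0049]
tool_rot: [[-0.952, -0.308, 0.001], [-0.308, 0.952, 0.001], [-0.001, 0.0, -1.0]]
contact_force: [-0.4, 0.0, -0.2]
grip_width: 1.001
finger_force: 0.0
```

>>> send_rows([
  [-1,[0,0,1],[0,0,0]],
  [-1,[0,0,1],[0,0,0]],
  [-1,[0,0,1],[0,0,0]],
  [-1,[0,0,1],[0,0,0]],
  [-1,[0,0,1],[0,0,0]],
  [-1,[0,0,1],[0,0,0]],
  [-1,[0,0,1],[0,0,0]],
  [-1,[0,0,1],[0,0,0]],
  [-1,[0,0,0],[0,0,0]],
  [-1,[0,0,0],[0,0,0]],
])

```text
time: 9.77
position: [0.5176, 0.4581, -0.0037]
tool_rot: [[-0.951, -0.308, -0.0], [-0.308, 0.951, -0.0], [0.0, -0.0, -1.0]]
contact_force: [0.4, 0.1, 0.3]
grip_width: 0.998
finger_force: 0.0
```

```bash
python3 - <<'E'
from p import *
plan([])
S=vision.read_camera("scene")["img"]
cv2.imwrite("pics/c5.png",cv2.resize(S[80:180,350:450],(600,600),interpolation=cv2.INTER_CUBIC)[:,:,::-1])
E
```

```text
t 9.77 pose [517.6 458.1  -3.7] psi 107.9 F [0.4 0.1 0.3] w 86.9 ff 0.0 z [-0. -0. -1.] j [-41.  40.  -6.  94.   6.  46.  58.]Traceback (most recent call last):
  File "<stdin>", line 2, in <module>
  File "p.py", line 17, in plan
    m=max(np.linalg.norm(r[1]) for r in rows);w=max(abs(r[2][2]) for r in rows)
ValueError: max() iterable argument is empty
```

There is no contact at a reported z of −3.7 mm, so the TCP does read low. I'll continue down gently.

>>> send_rows([
  [-1,[0,0,2],[0,0,0]],
  [-1,[0,0,2],[0,0,0]],
  [-1,[0,0,2],[0,0,0]],
  [-1,[0,0,2],[0,0,0]],
  [-1,[0,0,2],[0,0,0]],
  [-1,[0,0,2],[0,0,0]],
  [-1,[0,0,0],[0,0,0]],
  [-1,[0,0,0],[0,0,0]],
  [-1,[0,0,0],[0,0,0]],
  [-1,[0,0,0],[0,0,0]],
])

```text
time: 10.6
position: [0.5177, 0.4583, -0.0154]
tool_rot: [[-0.951, -0.308, 0.0], [-0.308, 0.951, 0.0], [-0.0, 0.0, -1.0]]
contact_force: [0.8, -0.2, 0.1]
grip_width: 1.0
finger_force: 0.0
```

```bash
python3 - <<'E'
from p import *
S=vision.read_camera("scene")["img"]
cv2.imwrite("pics/c5.png",cv2.resize(S[80:180,350:450],(600,600),interpolation=cv2.INTER_CUBIC)[:,:,::-1])
E
```

```text
(no output)
```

View pics/c5.png

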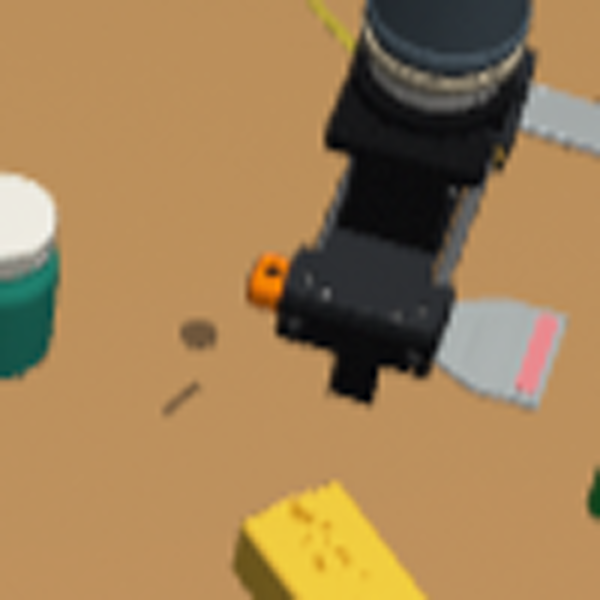

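The crop shows the handle between the fingers and the near fingertip's lower edge at crop (352,402), still clear of the table. I'll work out its true height from that pixel.

```bash
python3 - <<'E'
from p import *
S=vision.read_camera("scene")
for z in(0,.005,.01,.015,.02):
    q=ray(S,[[350+352/6,80+402/6]],z)[0]*1000-[517.7,458.3]
    print(z,"along y",q@[-.308,.951],"along x",q@[-.951,-.308])
E
```

```text
0 along y -43.7850010292391 along x -2.353732212572165
0.005 along y -47.986921646528934 along x -2.8163028729295707
0.01 along y -52.188842263818735 along x -3.278873533286868
0.015 along y -56.39076288110832 along x -3.741444193644238
0.02 along y -60.592683498398195 along x -4.204014854001752
```

>>> send_rows([
  [-1,[0,0,2],[0,0,0]],
  [-1,[0,0,2],[0,0,0]],
  [-1,[0,0,2],[0,0,0]],
  [-1,[0,0,2],[0,0,0]],
  [-1,[0,0,1],[0,0,0]],
  [-1,[0,0,0],[0,0,0]],
  [-1,[0,0,0],[0,0,0]],
  [-1,[0,0,0],[0,0,0]],
  [1,[0,0,0],[0,0,0]],
  [1,[0,0,0],[0,0,0]],
])

```text
time: 11.53
position: [0.5184, 0.4586, -0.0226]
tool_rot: [[-0.951, -0.308, 0.002], [-0.308, 0.951, 0.001], [-0.002, 0.0, -1.0]]
contact_force: [-0.0, -1.8, 9.0]
grip_width: 0.923
finger_force: 4.5
```

>>> send_rows([
  [1,[0,0,0],[0,0,0]],
  [1,[0,0,0],[0,0,0]],
  [1,[0,0,0],[0,0,0]],
  [1,[0,0,0],[0,0,0]],
  [1,[0,0,0],[0,0,0]],
  [1,[0,0,0],[0,0,0]],
  [1,[0,0,0],[0,0,0]],
  [1,[0,0,0],[0,0,0]],
  [1,[0,0,0],[0,0,0]],
  [1,[0,0,0],[0,0,0]],
])

```text
time: 12.37
position: [0.5194, 0.4589, -0.0226]
tool_rot: [[-0.951, -0.308, 0.003], [-0.308, 0.951, 0.002], [-0.004, 0.001, -1.0]]
contact_force: [0.8, -2.3, 7.4]
grip_width: 0.294
finger_force: 36.3
```

The fingertips touched the table at a reported z of −22.5 mm, so true tip height is reported z + 22. The handle is gripped at 25.6 mm and 36 N. I'll carry it to quarter B.

```bash
python3 - <<'E'
from p import *
plan([(518,459,90,107.9,1,5),(540,250,100,60,1,8),(565,-84,50,-3,1,14)])
E
```

```text
t 12.37 pose [519.4 458.9 -22.6] psi 107.9 F [ 0.8 -2.3  7.4] w 25.6 ff 36.3 z [ 0.003  0.002 -1.   ] j [-41.  42.  -6.  94.   6.  44.  58.]
max 27.1 0.11 end [565.  -83.6  50.4] -3.2
[[1,[0,0,-23],[0,0,0.0]],[1,[1,0,-22],[0,0,0.0]],[1,[0,0,-23],[0,0,0.0]],[1,[0,0,-22],[0,0,0.0]],[1,[0,1,-23],[0,0,0.0]],[1,[5,-26,-1],[0,0,0.1]],[1,[3,-26,-1],[0,0,0.11]],[1,[0,-26,-2],[0,0,0.1]],[1,[-2,-27,-1],[0,0,0.11]],[1,[-6,-25,-1],[0,0,0.1]]]
[[1,[-8,-25,-1],[0,0,0.11]],[1,[-11,-24,-1],[0,0,0.1]],[1,[-13,-23,-2],[0,0,0.11]],[1,[-14,-20,4],[0,0,0.08]],[1,[-15,-18,3],[0,0,0.08]],[1,[-16,-18,4],[0,0,0.07]],[1,[-18,-16,3],[0,0,0.08]],[1,[-19,-15,4],[0,0,0.08]],[1,[-20,-13,4],[0,0,0.08]],[1,[-21,-11,3],[0,0,0.08]]]
[[1,[-22,-10,4],[0,0,0.08]],[1,[-22,-8,3],[0,0,0.07]],[1,[-23,-6,4],[0,0,0.08]],[1,[-24,-5,4],[0,0,0.08]],[1,[-24,-2,3],[0,0,0.08]],[1,[-23,-1,4],[0,0,0.08]],[1,[-24,1,3],[0,0,0.08]],[1,[0,0,0],[0,0,0]],[1,[0,0,0],[0,0,0]],[1,[0,0,0],[0,0,0]]]
```

>>> send_rows([
  [1,[0,0,-23],[0,0,0]],
  [1,[1,0,-22],[0,0,0]],
  [1,[0,0,-23],[0,0,0]],
  [1,[0,0,-22],[0,0,0]],
  [1,[0,1,-23],[0,0,0]],
  [1,[5,-26,-1],[0,0,0.1]],
  [1,[3,-26,-1],[0,0,0.11]],
  [1,[0,-26,-2],[0,0,0.1]],
  [1,[-2,-27,-1],[0,0,0.11]],
  [1,[-6,-25,-1],[0,0,0.1]],
])

```text
time: 13.2
position: [0.5297, 0.3264, 0.094]
tool_rot: [[-0.978, 0.21, -0.001], [0.21, 0.978, -0.001], [0.001, -0.001, -1.0]]
contact_force: [-0.6, -0.3, -2.2]
grip_width: 0.295
finger_force: 34.3
```

>>> send_rows([
  [1,[-8,-25,-1],[0,0,0.11]],
  [1,[-11,-24,-1],[0,0,0.1]],
  [1,[-13,-23,-2],[0,0,0.11]],
  [1,[-14,-20,4],[0,0,0.08]],
  [1,[-15,-18,3],[0,0,0.08]],
  [1,[-16,-18,4],[0,0,0.07]],
  [1,[-18,-16,3],[0,0,0.08]],
  [1,[-19,-15,4],[0,0,0.08]],
  [1,[-20,-13,4],[0,0,0.08]],
  [1,[-21,-11,3],[0,0,0.08]],
])

```text
time: 14.03
position: [0.551, 0.0802, 0.0728]
tool_rot: [[-0.468, 0.884, -0.001], [0.884, 0.468, -0.0], [0.0, -0.001, -1.0]]
contact_force: [0.5, 0.0, -1.0]
grip_width: 0.298
finger_force: 34.3
```

>>> send_rows([
  [1,[-22,-10,4],[0,0,0.08]],
  [1,[-22,-8,3],[0,0,0.07]],
  [1,[-23,-6,4],[0,0,0.08]],
  [1,[-24,-5,4],[0,0,0.08]],
  [1,[-24,-2,3],[0,0,0.08]],
  [1,[-23,-1,4],[0,0,0.08]],
  [1,[-24,1,3],[0,0,0.08]],
  [1,[0,0,0],[0,0,0]],
  [1,[0,0,0],[0,0,0]],
  [1,[0,0,0],[0,0,0]],
])

```text
time: 14.87
position: [0.5632, -0.0843, 0.0481]
tool_rot: [[0.057, 0.998, -0.0], [0.998, -0.057, 0.001], [0.001, -0.0, -1.0]]
contact_force: [-1.0, 0.2, -2.2]
grip_width: 0.298
finger_force: 34.3
```

```bash
python3 - <<'E'
from p import *
plan([(565,-84,-10,-3,1,5),(565,-84,-19,-3,1,4)])
plan([(565,-84,-10,-3,1,5),(565,-84,-19,-3,1,4)]) if 0 else None
S=vision.read_camera("scene")["img"]
cv2.imwrite("pics/c6.png",cv2.resize(S[140:360,200:440],(720,600))[:,:,::-1])
E
```

```text
t 14.87 pose [563.2 -84.3  48.1] psi -3.3 F [-1.   0.2 -2.2] w 26.0 ff 34.3 z [-0.     0.001 -1.   ] j [-13.  29.  23. 111. -16.  43.  16.]
max 12.0 0.0 end [565.2 -84.4 -18.9] -3.3
[[1,[0,0,12],[0,0,-0.0]],[1,[0,1,11],[0,0,-0.0]],[1,[0,0,12],[0,0,-0.0]],[1,[0,0,11],[0,0,-0.0]],[1,[0,1,12],[0,0,-0.0]],[1,[0,0,2],[0,0,-0.0]],[1,[0,0,3],[0,0,-0.0]],[1,[0,0,2],[0,0,-0.0]],[1,[0,0,2],[0,0,-0.0]],[1,[0,0,0],[0,0,0]]]
```

>>> send_rows([
  [1,[0,0,12],[0,0,0]],
  [1,[0,1,11],[0,0,0]],
  [1,[0,0,12],[0,0,0]],
  [1,[0,0,11],[0,0,0]],
  [1,[0,1,12],[0,0,0]],
  [1,[0,0,2],[0,0,0]],
  [1,[0,0,3],[0,0,0]],
  [1,[0,0,2],[0,0,0]],
  [1,[0,0,2],[0,0,0]],
  [1,[0,0,0],[0,0,0]],
])

```text
time: 15.75
position: [0.5655, -0.0844, -0.0186]
tool_rot: [[0.056, 0.998, 0.0], [0.998, -0.056, 0.0], [0.0, 0.0, -1.0]]
contact_force: [0.3, 0.2, -1.0]
grip_width: 0.294
finger_force: 34.3
```

>>> send_rows([
  [1,[0,0,1],[0,0,0]],
  [1,[0,0,1],[0,0,0]],
  [1,[0,0,0],[0,0,0]],
  [-0.2,[0,0,0],[0,0,0]],
  [-0.2,[0,0,0],[0,0,0]],
  [-0.2,[0,0,0],[0,0,0]],
  [-0.2,[0,0,0],[0,0,0]],
  [-0.2,[0,0,0],[0,0,0]],
  [-0.2,[0,0,0],[0,0,0]],
  [-0.2,[0,0,-5],[0,0,0]],
])

```text
time: 16.58
position: [0.5646, -0.0842, -0.0162]
tool_rot: [[0.056, 0.998, -0.002], [0.998, -0.056, 0.0], [0.0, -0.002, -1.0]]
contact_force: [-0.2, 0.6, 0.5]
grip_width: 0.594
finger_force: 0.0
```

```bash
python3 - <<'E'
from p import *
plan([(565,-84,100,-3,-0.2,4),(602,294,80,65.6,-1,14),(602,294,-7,65.6,-1,7),(602,294,-7,65.6,-1,2)])
E
```

```text
t 16.58 pose [564.6 -84.2 -16.2] psi -3.2 F [-0.2  0.6  0.5] w 51.6 ff 0.0 z [-0.002  0.    -1.   ] j [-11.  34.  20. 113. -19.  36.  18.]
max 29.0 0.09 end [602.1 293.8  -7.2] 65.6
[[-0.2,[0,0,-29],[0,0,-0.0]],[-0.2,[0,0,-29],[0,0,-0.0]],[-0.2,[0,0,-29],[0,0,-0.0]],[-0.2,[0,0,-29],[0,0,-0.0]],[-1,[27,1,1],[0,0,-0.09]],[-1,[27,4,2],[0,0,-0.08]],[-1,[27,5,1],[0,0,-0.09]],[-1,[25,9,2],[0,0,-0.08]],[-1,[26,10,1],[0,0,-0.09]],[-1,[24,12,2],[0,0,-0.08]]]
[[-1,[23,14,1],[0,0,-0.09]],[-1,[22,17,1],[0,0,-0.09]],[-1,[20,18,2],[0,0,-0.08]],[-1,[19,19,1],[0,0,-0.09]],[-1,[16,22,2],[0,0,-0.08]],[-1,[15,22,1],[0,0,-0.09]],[-1,[13,24,1],[0,0,-0.09]],[-1,[11,25,2],[0,0,-0.08]],[-1,[0,0,12],[0,0,-0.0]],[-1,[0,0,13],[0,0,-0.0]]]
[[-1,[0,0,12],[0,0,-0.0]],[-1,[0,0,13],[0,0,-0.0]],[-1,[0,0,12],[0,0,-0.0]],[-1,[0,0,12],[0,0,-0.0]],[-1,[0,0,13],[0,0,-0.0]],[-1,[0,0,0],[0,0,-0.0]],[-1,[0,0,0],[0,0,-0.0]],[-1,[0,0,0],[0,0,0]],[-1,[0,0,0],[0,0,0]],[-1,[0,0,0],[0,0,0]]]
```

The scraper is released. Next is the left sponge, pinched at 10 N to test it.

>>> send_rows([
  [-0.2,[0,0,-29],[0,0,0]],
  [-0.2,[0,0,-29],[0,0,0]],
  [-0.2,[0,0,-29],[0,0,0]],
  [-0.2,[0,0,-29],[0,0,0]],
  [-1,[27,1,1],[0,0,-0.09]],
  [-1,[27,4,2],[0,0,-0.08]],
  [-1,[27,5,1],[0,0,-0.09]],
  [-1,[25,9,2],[0,0,-0.08]],
  [-1,[26,10,1],[0,0,-0.09]],
  [-1,[24,12,2],[0,0,-0.08]],
], newtons=10)

```text
time: 17.42
position: [0.5814, 0.0793, 0.092]
tool_rot: [[-0.442, 0.897, 0.001], [0.897, 0.442, 0.0], [-0.0, 0.001, -1.0]]
contact_force: [-0.8, -0.2, 0.6]
grip_width: 0.95
finger_force: 0.0
```

>>> send_rows([
  [-1,[23,14,1],[0,0,-0.09]],
  [-1,[22,17,1],[0,0,-0.09]],
  [-1,[20,18,2],[0,0,-0.08]],
  [-1,[19,19,1],[0,0,-0.09]],
  [-1,[16,22,2],[0,0,-0.08]],
  [-1,[15,22,1],[0,0,-0.09]],
  [-1,[13,24,1],[0,0,-0.09]],
  [-1,[11,25,2],[0,0,-0.08]],
  [-1,[0,0,12],[0,0,0]],
  [-1,[0,0,13],[0,0,0]],
])

```text
time: 18.25
position: [0.603, 0.2964, 0.0558]
tool_rot: [[-0.912, 0.411, 0.002], [0.411, 0.912, 0.002], [-0.001, 0.003, -1.0]]
contact_force: [0.5, -0.8, 0.5]
grip_width: 0.999
finger_force: 0.0
```

```bash
python3 - <<'E'
from p import *
plan([(602,294,-10,65.6,-1,4),(602,294,-10,65.6,-1,2),(602,294,-10,65.6,1,4)])
T=vision.read_camera("top")
print("scraper B",rect(T,(8,190,120),(18,255,255),(270,205,400,300),.014),rect(vision.read_camera("scene"),(8,190,120),(18,255,255),(240,175,390,310),.014))
E
```

```text
t 18.25 pose [603.  296.4  55.8] psi 65.7 F [ 0.5 -0.8  0.5] w 87.0 ff 0.0 z [ 0.002  0.002 -1.   ] j [-33.  34.   4.  96.  -3.  50.  39.]
max 17.0 0.0 end [601.7 293.6 -10.2] 65.7
[[-1,[0,-1,16],[0,0,0.0]],[-1,[0,0,17],[0,0,0.0]],[-1,[0,-1,16],[0,0,0.0]],[-1,[0,-1,17],[0,0,0.0]],[-1,[0,0,0],[0,0,0.0]],[-1,[0,0,0],[0,0,0.0]],[1,[0,0,0],[0,0,0.0]],[1,[0,0,0],[0,0,0.0]],[1,[0,0,0],[0,0,0.0]],[1,[0,0,0],[0,0,0.0]]]
scraper B (array([571.3, -60.1,  78.9,  22.4,  84.4]), array([349., 233.])) (array([568.3, -54.8,  81.8,  24.8,  84. ]), array([319., 261.]))
```

The scraper lies in the tray: its handle centre is at (570,−58) and it is in line with the tray to within 3°. I'll pinch the left sponge.

>>> send_rows([
  [-1,[0,-1,16],[0,0,0]],
  [-1,[0,0,17],[0,0,0]],
  [-1,[0,0,16],[0,0,0]],
  [-1,[0,-1,16],[0,0,0]],
  [-1,[0,0,0],[0,0,0]],
  [-1,[0,0,0],[0,0,0]],
  [1,[0,0,0],[0,0,0]],
  [1,[0,0,0],[0,0,0]],
  [1,[0,0,0],[0,0,0]],
  [1,[0,0,0],[0,0,0]],
])

```text
time: 19.18
position: [0.6027, 0.2921, -0.0085]
tool_rot: [[-0.91, 0.414, 0.001], [0.414, 0.91, 0.001], [-0.001, 0.001, -1.0]]
contact_force: [0.4, 0.0, 0.5]
grip_width: 0.778
finger_force: 0.0
```

>>> send_rows([
  [1,[0,0,0],[0,0,0]],
  [1,[0,0,0],[0,0,0]],
  [1,[0,0,0],[0,0,0]],
  [1,[0,0,0],[0,0,0]],
  [1,[0,0,0],[0,0,0]],
  [1,[0,0,0],[0,0,0]],
  [1,[0,0,0],[0,0,0]],
  [1,[0,0,0],[0,0,0]],
  [1,[0,0,0],[0,0,0]],
  [1,[0,0,0],[0,0,0]],
])

```text
time: 20.02
position: [0.6024, 0.2922, -0.0091]
tool_rot: [[-0.91, 0.414, 0.001], [0.414, 0.91, 0.001], [-0.0, 0.001, -1.0]]
contact_force: [-0.5, -0.1, 6.2]
grip_width: 0.64
finger_force: 10.0
```

```bash
python3 - <<'E'
from p import *
print("to tray A");plan([(602,294,60,65.6,1,3),(573,62,40,87,1,9),(573,62,-5,87,1,4)])
print("to pail");plan([(602,294,150,65.6,1,6),(610,0,160,65.6,1,10),(522,-453,160,40,1,16)])
E
```

```text
to tray A
t 20.02 pose [602.4 292.2  -9.1] psi 65.6 F [-0.5 -0.1  6.2] w 55.7 ff 10.0 z [ 0.001  0.001 -1.   ] j [-32.  39.   4.  98.  -4.  43.  39.]
max 26.6 0.05 end [573.2  61.8  -5.1] 86.8
[[1,[0,0,-23],[0,0,-0.0]],[1,[1,1,-23],[0,0,-0.0]],[1,[0,0,-23],[0,0,-0.0]],[1,[-8,-25,2],[0,0,-0.04]],[1,[-6,-25,2],[0,0,-0.04]],[1,[-6,-25,3],[0,0,-0.04]],[1,[-5,-26,2],[0,0,-0.05]],[1,[-3,-25,2],[0,0,-0.04]],[1,[-3,-26,2],[0,0,-0.04]],[1,[-1,-26,3],[0,0,-0.04]]]
[[1,[0,-26,2],[0,0,-0.04]],[1,[0,-26,2],[0,0,-0.04]],[1,[0,0,11],[0,0,-0.0]],[1,[0,0,11],[0,0,-0.0]],[1,[0,0,12],[0,0,-0.0]],[1,[0,0,11],[0,0,-0.0]],[1,[0,0,0],[0,0,0]],[1,[0,0,0],[0,0,0]],[1,[0,0,0],[0,0,0]],[1,[0,0,0],[0,0,0]]]
to pail
t 20.02 pose [602.4 292.2  -9.1] psi 65.6 F [-0.5 -0.1  6.2] w 55.7 ff 10.0 z [ 0.001  0.001 -1.   ] j [-32.  39.   4.  98.  -4.  43.  39.]
max 30.0 0.03 end [ 522.4 -453.2  159.9] 39.8
[[1,[0,0,-27],[0,0,-0.0]],[1,[0,0,-26],[0,0,-0.0]],[1,[1,1,-27],[0,0,-0.0]],[1,[0,0,-26],[0,0,-0.0]],[1,[0,0,-27],[0,0,-0.0]],[1,[0,0,-26],[0,0,-0.0]],[1,[-13,-26,-1],[0,0,-0.0]],[1,[-13,-27,-1],[0,0,-0.0]],[1,[-13,-26,-1],[0,0,-0.0]],[1,[-13,-27,-1],[0,0,-0.0]]]
[[1,[-12,-26,-1],[0,0,-0.0]],[1,[-13,-26,-1],[0,0,-0.0]],[1,[-13,-27,-1],[0,0,-0.0]],[1,[-13,-26,-1],[0,0,-0.0]],[1,[-13,-26,-1],[0,0,-0.0]],[1,[-13,-27,-1],[0,0,-0.0]],[1,[-7,-28,0],[0,0,0.03]],[1,[-7,-28,0],[0,0,0.03]],[1,[-9,-27,0],[0,0,0.02]],[1,[-9,-28,0],[0,0,0.03]]]
[[1,[-9,-27,0],[0,0,0.03]],[1,[-11,-27,0],[0,0,0.03]],[1,[-11,-26,0],[0,0,0.03]],[1,[-12,-27,0],[0,0,0.02]],[1,[-13,-25,0],[0,0,0.03]],[1,[-13,-26,0],[0,0,0.03]],[1,[-15,-25,0],[0,0,0.03]],[1,[-15,-25,0],[0,0,0.02]],[1,[-15,-24,0],[0,0,0.03]],[1,[-16,-24,0],[0,0,0.03]]]
[[1,[-17,-23,0],[0,0,0.03]],[1,[-18,-23,0],[0,0,0.03]],[1,[0,0,0],[0,0,0]],[1,[0,0,0],[0,0,0]],[1,[0,0,0],[0,0,0]],[1,[0,0,0],[0,0,0]],[1,[0,0,0],[0,0,0]],[1,[0,0,0],[0,0,0]],[1,[0,0,0],[0,0,0]],[1,[0,0,0],[0,0,0]]]
```

The left sponge stays 55.7 mm wide at 10 N, so it is the hard one and goes in the pail.

>>> send_rows([
  [1,[0,0,-27],[0,0,0]],
  [1,[0,0,-26],[0,0,0]],
  [1,[1,1,-27],[0,0,0]],
  [1,[0,0,-26],[0,0,0]],
  [1,[0,0,-27],[0,0,0]],
  [1,[0,0,-26],[0,0,0]],
  [1,[-13,-26,-1],[0,0,0]],
  [1,[-13,-27,-1],[0,0,0]],
  [1,[-13,-26,-1],[0,0,0]],
  [1,[-13,-27,-1],[0,0,0]],
], newtons=20)

```text
time: 20.85
position: [0.6042, 0.1736, 0.1526]
tool_rot: [[-0.911, 0.413, -0.001], [0.413, 0.911, -0.001], [0.001, -0.001, -1.0]]
contact_force: [0.4, 0.4, -1.1]
grip_width: 0.638
finger_force: 20.0
```

>>> send_rows([
  [1,[-12,-26,-1],[0,0,0]],
  [1,[-13,-26,-1],[0,0,0]],
  [1,[-13,-27,-1],[0,0,0]],
  [1,[-13,-26,-1],[0,0,0]],
  [1,[-13,-26,-1],[0,0,0]],
  [1,[-13,-27,-1],[0,0,0]],
  [1,[-7,-28,0],[0,0,0.03]],
  [1,[-7,-28,0],[0,0,0.03]],
  [1,[-9,-27,0],[0,0,0.02]],
  [1,[-9,-28,0],[0,0,0.03]],
])

```text
time: 21.68
position: [0.5869, -0.1154, 0.1585]
tool_rot: [[-0.859, 0.512, -0.002], [0.512, 0.859, 0.0], [0.002, -0.001, -1.0]]
contact_force: [1.0, -1.0, -0.6]
grip_width: 0.646
finger_force: 20.0
```

>>> send_rows([
  [1,[-9,-27,0],[0,0,0.03]],
  [1,[-11,-27,0],[0,0,0.03]],
  [1,[-11,-26,0],[0,0,0.03]],
  [1,[-12,-27,0],[0,0,0.02]],
  [1,[-13,-25,0],[0,0,0.03]],
  [1,[-13,-26,0],[0,0,0.03]],
  [1,[-15,-25,0],[0,0,0.03]],
  [1,[-15,-25,0],[0,0,0.02]],
  [1,[-15,-24,0],[0,0,0.03]],
  [1,[-16,-24,0],[0,0,0.03]],
])

```text
time: 22.52
position: [0.5313, -0.3977, 0.1583]
tool_rot: [[-0.683, 0.73, -0.002], [0.73, 0.683, 0.001], [0.002, -0.001, -1.0]]
contact_force: [-0.5, -0.1, -0.4]
grip_width: 0.644
finger_force: 20.0
```

```bash
python3 - <<'E'
from p import *
plan([(517,-461,158,40,1,3),(517,-461,75,40,1,5),(517,-461,75,40,1,2)])
E
```

```text
t 22.52 pose [ 531.3 -397.7  158.3] psi 43.1 F [-0.5 -0.1 -0.4] w 56.0 ff 20.0 z [-0.002  0.001 -1.   ] j [ 20.  28.  19.  93. -10.  60.  85.]
max 22.2 0.02 end [ 517.3 -461.4   75.3] 40.2
[[1,[-12,-18,0],[0,0,0.02]],[1,[-13,-18,0],[0,0,0.02]],[1,[-13,-17,0],[0,0,0.01]],[1,[0,0,17],[0,0,0.0]],[1,[0,0,16],[0,0,0.0]],[1,[0,0,17],[0,0,0.0]],[1,[0,0,17],[0,0,0.0]],[1,[0,0,16],[0,0,0.0]],[1,[0,0,0],[0,0,0.0]],[1,[0,0,0],[0,0,0.0]]]
```

>>> send_rows([
  [1,[-12,-18,0],[0,0,0.02]],
  [1,[-13,-18,0],[0,0,0.02]],
  [1,[-13,-17,0],[0,0,0.01]],
  [1,[0,0,17],[0,0,0]],
  [1,[0,0,16],[0,0,0]],
  [1,[0,0,17],[0,0,0]],
  [1,[0,0,17],[0,0,0]],
  [1,[0,0,16],[0,0,0]],
  [1,[0,0,0],[0,0,0]],
  [-0.7,[0,0,0],[0,0,0]],
])

```text
time: 23.35
position: [0.5176, -0.4598, 0.0749]
tool_rot: [[-0.647, 0.762, -0.003], [0.762, 0.647, 0.002], [0.003, -0.001, -1.0]]
contact_force: [-0.2, 0.1, 0.5]
grip_width: 0.662
finger_force: 0.0
```

>>> send_rows([
  [-0.7,[0,0,0],[0,0,0]],
  [-0.7,[0,0,0],[0,0,0]],
  [-0.7,[0,0,0],[0,0,0]],
  [-0.7,[0,0,0],[0,0,0]],
  [-0.7,[0,0,-25],[0,0,0]],
  [-0.7,[0,0,-30],[0,0,0]],
  [-0.7,[0,0,-30],[0,0,0]],
  [-0.7,[0,0,0],[0,0,0]],
  [-0.7,[0,0,0],[0,0,0]],
  [-0.7,[0,0,0],[0,0,0]],
])

```text
time: 24.18
position: [0.5184, -0.4602, 0.1614]
tool_rot: [[-0.647, 0.762, 0.0], [0.762, 0.647, 0.0], [0.0, 0.0, -1.0]]
contact_force: [-0.3, -0.9, -1.0]
grip_width: 0.847
finger_force: 0.0
```

```bash
python3 - <<'E'
from p import *
# brayer next: grasp (342,-340), closing along 95 -> psi -85 ; or sponge R
print("brayer");plan([(440,-340,140,-42,-1,14),(342,-340,90,-85,-1,7),(342,-340,20,-85,-1,5)])
print("spongeR");plan([(632,-299,120,72.9,-1,8),(632,-299,20,72.9,-1,6)])
for n in("scene","top"):
    c=vision.read_camera(n)
    roi=(140,290,240,400) if n=="scene" else (465,205,555,290)
    print(n,rect(c,(22,120,60),(34,255,255),roi,.04))
E
```

```text
brayer
t 24.18 pose [ 518.4 -460.2  161.4] psi 40.3 F [-0.3 -0.9 -1. ] w 73.7 ff 0.0 z [ 0.  0. -1.] j [ 25.  31.  20.  88. -12.  63.  88.]
max 16.4 0.11 end [ 342.4 -339.7   20.4] -85.1
[[-1,[10,1,2],[0,0,0.1]],[-1,[10,1,1],[0,0,0.11]],[-1,[11,-1,2],[0,0,0.1]],[-1,[10,-2,1],[0,0,0.1]],[-1,[9,-3,2],[0,0,0.1]],[-1,[10,-4,1],[0,0,0.11]],[-1,[9,-5,2],[0,0,0.1]],[-1,[8,-6,1],[0,0,0.1]],[-1,[8,-6,2],[0,0,0.1]],[-1,[8,-8,1],[0,0,0.11]]]
[[-1,[6,-8,2],[0,0,0.1]],[-1,[6,-8,1],[0,0,0.1]],[-1,[4,-9,2],[0,0,0.1]],[-1,[4,-10,1],[0,0,0.11]],[-1,[-9,-10,7],[0,0,0.11]],[-1,[-11,-10,7],[0,0,0.1]],[-1,[-11,-8,8],[0,0,0.11]],[-1,[-12,-7,7],[0,0,0.11]],[-1,[-13,-5,7],[0,0,0.1]],[-1,[-14,-4,7],[0,0,0.11]]]
[[-1,[-13,-3,7],[0,0,0.11]],[-1,[0,0,14],[0,0,-0.0]],[-1,[0,0,14],[0,0,-0.0]],[-1,[0,0,14],[0,0,-0.0]],[-1,[0,0,14],[0,0,-0.0]],[-1,[0,0,14],[0,0,-0.0]],[-1,[0,0,0],[0,0,0]],[-1,[0,0,0],[0,0,0]],[-1,[0,0,0],[0,0,0]],[-1,[0,0,0],[0,0,0]]]
spongeR
t 24.18 pose [ 518.4 -460.2  161.4] psi 40.3 F [-0.3 -0.9 -1. ] w 73.7 ff 0.0 z [ 0.  0. -1.] j [ 25.  31.  20.  88. -12.  63.  88.]
max 25.8 0.08 end [ 631.7 -299.4   20.4] 73.0
[[-1,[6,24,5],[0,0,-0.07]],[-1,[5,24,5],[0,0,-0.07]],[-1,[2,25,6],[0,0,-0.07]],[-1,[2,24,5],[0,0,-0.07]],[-1,[-1,25,5],[0,0,-0.08]],[-1,[-3,24,5],[0,0,-0.07]],[-1,[-4,25,5],[0,0,-0.07]],[-1,[-6,23,5],[0,0,-0.07]],[-1,[0,0,17],[0,0,0.0]],[-1,[0,0,16],[0,0,0.0]]]
[[-1,[0,0,17],[0,0,0.0]],[-1,[0,0,17],[0,0,0.0]],[-1,[0,0,17],[0,0,0.0]],[-1,[0,0,16],[0,0,0.0]],[-1,[0,0,0],[0,0,0]],[-1,[0,0,0],[0,0,0]],[-1,[0,0,0],[0,0,0]],[-1,[0,0,0],[0,0,0]],[-1,[0,0,0],[0,0,0]],[-1,[0,0,0],[0,0,0]]]
scene (array([ 513.5, -454.6,   99.4,   61.4,  -49.8]), array([194., 360.]))
top (array([ 523. , -456.8,   97.6,   43.9,  -45.8]), array([501., 251.]))
```

The hard sponge lies flat in the pail: both views put it at about (518,−456), with a 98 mm length. Now the right sponge.

>>> send_rows([
  [-1,[6,24,5],[0,0,-0.07]],
  [-1,[5,24,5],[0,0,-0.07]],
  [-1,[2,25,6],[0,0,-0.07]],
  [-1,[2,24,5],[0,0,-0.07]],
  [-1,[-1,25,5],[0,0,-0.08]],
  [-1,[-3,24,5],[0,0,-0.07]],
  [-1,[-4,25,5],[0,0,-0.07]],
  [-1,[-6,23,5],[0,0,-0.07]],
  [-1,[0,0,17],[0,0,0]],
  [-1,[0,0,16],[0,0,0]],
], newtons=10)

```text
time: 25.12
position: [0.6337, -0.2963, 0.0862]
tool_rot: [[-0.958, 0.287, 0.001], [0.287, 0.958, 0.002], [-0.0, 0.002, -1.0]]
contact_force: [-0.5, -0.7, 0.8]
grip_width: 0.999
finger_force: 0.0
```

>>> send_rows([
  [-1,[0,0,17],[0,0,0]],
  [-1,[0,0,17],[0,0,0]],
  [-1,[0,0,17],[0,0,0]],
  [-1,[0,0,16],[0,0,0]],
  [-1,[0,0,15],[0,0,0]],
  [-1,[0,0,14],[0,0,0]],
  [-1,[0,0,0],[0,0,0]],
  [1,[0,0,0],[0,0,0]],
  [1,[0,0,0],[0,0,0]],
  [1,[0,0,0],[0,0,0]],
])

```text
time: 25.95
position: [0.6328, -0.3001, -0.0074]
tool_rot: [[-0.956, 0.292, 0.002], [0.292, 0.956, -0.001], [-0.002, -0.0, -1.0]]
contact_force: [0.9, -0.4, -0.3]
grip_width: 0.856
finger_force: 0.0
```

>>> send_rows([
  [1,[0,0,0],[0,0,0]],
  [1,[0,0,0],[0,0,0]],
  [1,[0,0,0],[0,0,0]],
  [1,[0,0,0],[0,0,0]],
  [1,[0,0,0],[0,0,0]],
  [1,[0,0,0],[0,0,0]],
  [1,[0,0,0],[0,0,0]],
  [1,[0,0,0],[0,0,0]],
  [1,[0,0,0],[0,0,0]],
  [1,[0,0,0],[0,0,0]],
])

```text
time: 26.78
position: [0.6324, -0.2998, -0.0079]
tool_rot: [[-0.956, 0.292, 0.001], [0.292, 0.956, -0.0], [-0.001, 0.0, -1.0]]
contact_force: [0.5, 1.2, 5.3]
grip_width: 0.41
finger_force: 10.0
```

```bash
python3 - <<'E'
from p import *
plan([(632,-299,80,72.9,1,4),(580,62,80,87,1,14),(573,62,30,87,1,2)])
E
```

```text
t 26.78 pose [ 632.4 -299.8   -7.9] psi 73.0 F [0.5 1.2 5.3] w 35.7 ff 10.0 z [ 0.001 -0.    -1.   ] j [ 16.  41.   9.  94.  -8.  46. 102.]
max 26.7 0.02 end [572.5  62.2  30.1] 86.7
[[1,[0,0,-22],[0,0,0.0]],[1,[0,0,-22],[0,0,0.0]],[1,[0,1,-22],[0,0,0.0]],[1,[1,0,-22],[0,0,0.0]],[1,[11,24,0],[0,0,-0.02]],[1,[11,23,0],[0,0,-0.01]],[1,[10,24,0],[0,0,-0.02]],[1,[10,24,0],[0,0,-0.02]],[1,[9,25,0],[0,0,-0.02]],[1,[9,24,0],[0,0,-0.01]]]
[[1,[9,25,0],[0,0,-0.02]],[1,[8,24,0],[0,0,-0.02]],[1,[8,25,0],[0,0,-0.02]],[1,[7,25,0],[0,0,-0.01]],[1,[7,25,0],[0,0,-0.02]],[1,[6,25,0],[0,0,-0.02]],[1,[6,26,0],[0,0,-0.02]],[1,[6,25,0],[0,0,-0.01]],[1,[3,0,25],[0,0,-0.0]],[1,[4,0,25],[0,0,-0.0]]]
```

The right sponge gives to 35.7 mm at 10 N, so it is the soft one. It goes in quarter A of the tray.

>>> send_rows([
  [1,[0,0,-22],[0,0,0]],
  [1,[0,0,-22],[0,0,0]],
  [1,[0,1,-22],[0,0,0]],
  [1,[1,0,-22],[0,0,0]],
  [1,[11,24,0],[0,0,-0.02]],
  [1,[11,23,0],[0,0,-0.01]],
  [1,[10,24,0],[0,0,-0.02]],
  [1,[10,24,0],[0,0,-0.02]],
  [1,[9,25,0],[0,0,-0.02]],
  [1,[9,24,0],[0,0,-0.01]],
])

```text
time: 27.62
position: [0.6082, -0.1424, 0.0786]
tool_rot: [[-0.981, 0.195, -0.001], [0.195, 0.981, 0.0], [0.002, 0.0, -1.0]]
contact_force: [0.7, -0.3, -0.6]
grip_width: 0.386
finger_force: 10.0
```

>>> send_rows([
  [1,[9,25,0],[0,0,-0.02]],
  [1,[8,24,0],[0,0,-0.02]],
  [1,[8,25,0],[0,0,-0.02]],
  [1,[7,25,0],[0,0,-0.01]],
  [1,[7,25,0],[0,0,-0.02]],
  [1,[6,25,0],[0,0,-0.02]],
  [1,[6,26,0],[0,0,-0.02]],
  [1,[6,25,0],[0,0,-0.01]],
  [1,[3,0,25],[0,0,0]],
  [1,[4,0,25],[0,0,0]],
])

```text
time: 28.45
position: [0.5728, 0.0652, 0.0297]
tool_rot: [[-0.999, 0.053, 0.003], [0.053, 0.999, 0.002], [-0.003, 0.002, -1.0]]
contact_force: [0.2, -0.4, 0.2]
grip_width: 0.385
finger_force: 10.0
```

>>> send_rows([
  [1,[0,0,0],[0,0,0]],
  [1,[0,0,10],[0,0,0]],
  [1,[0,0,10],[0,0,0]],
  [1,[0,0,6],[0,0,0]],
  [1,[0,0,4],[0,0,0]],
  [1,[0,0,2],[0,0,0]],
  [1,[0,0,2],[0,0,0]],
  [1,[0,0,0],[0,0,0]],
  [1,[0,0,0],[0,0,0]],
  [1,[0,0,0],[0,0,0]],
])

```text
time: 29.28
position: [0.5723, 0.0624, -0.0042]
tool_rot: [[-0.998, 0.057, 0.001], [0.057, 0.998, 0.0], [-0.001, 0.0, -1.0]]
contact_force: [0.1, 0.6, -1.2]
grip_width: 0.383
finger_force: 10.0
```

>>> send_rows([
  [1,[0,0,1],[0,0,0]],
  [1,[0,0,1],[0,0,0]],
  [-0.75,[0,0,0],[0,0,0]],
  [-0.75,[0,0,0],[0,0,0]],
  [-0.75,[0,0,0],[0,0,0]],
  [-0.75,[0,0,0],[0,0,0]],
  [-0.75,[0,0,0],[0,0,0]],
  [-0.75,[0,0,0],[0,0,0]],
  [-0.75,[0,0,0],[0,0,0]],
  [-0.75,[0,0,0],[0,0,0]],
])

```text
time: 30.12
position: [0.5716, 0.0621, -0.0069]
tool_rot: [[-0.998, 0.057, -0.001], [0.057, 0.998, -0.0], [0.001, -0.0, -1.0]]
contact_force: [-0.3, -0.3, -0.5]
grip_width: 0.852
finger_force: 0.0
```

```bash
python3 - <<'E'
from p import *
plan([(573,62,110,87,-0.75,4),(480,-300,110,-40,-1,20),(342,-340,60,-85,-1,8),(342,-340,25,-85,-1,3)])
E
```

```text
t 30.12 pose [571.6  62.1  -6.9] psi 86.7 F [-0.3 -0.3 -0.5] w 74.1 ff 0.0 z [-0.001 -0.    -1.   ] j [-13.  32.   4. 111.  -3.  36.  79.]
max 30.0 0.12 end [ 342.4 -340.2   25.1] -85.2
[[-0.75,[0,0,-29],[0,0,-0.0]],[-0.75,[-1,0,-29],[0,0,-0.0]],[-0.75,[0,0,-30],[0,0,-0.0]],[-0.75,[0,0,-29],[0,0,-0.0]],[-1,[4,-18,0],[0,0,0.11]],[-1,[1,-19,0],[0,0,0.11]],[-1,[0,-19,0],[0,0,0.11]],[-1,[-3,-18,0],[0,0,0.11]],[-1,[-4,-18,0],[0,0,0.11]],[-1,[-7,-18,0],[0,0,0.11]]]
[[-1,[-8,-16,0],[0,0,0.11]],[-1,[-11,-16,0],[0,0,0.11]],[-1,[-11,-14,0],[0,0,0.12]],[-1,[-14,-13,0],[0,0,0.11]],[-1,[-15,-12,0],[0,0,0.11]],[-1,[-16,-9,0],[0,0,0.11]],[-1,[-17,-8,0],[0,0,0.11]],[-1,[-18,-6,0],[0,0,0.11]],[-1,[-18,-4,0],[0,0,0.11]],[-1,[-18,-2,0],[0,0,0.11]]]
[[-1,[-19,0,0],[0,0,0.11]],[-1,[-19,2,0],[0,0,0.11]],[-1,[-18,4,0],[0,0,0.11]],[-1,[-18,6,0],[0,0,0.11]],[-1,[-15,-10,6],[0,0,0.1]],[-1,[-16,-8,7],[0,0,0.1]],[-1,[-16,-7,6],[0,0,0.1]],[-1,[-17,-5,6],[0,0,0.09]],[-1,[-18,-4,6],[0,0,0.1]],[-1,[-18,-2,7],[0,0,0.1]]]
[[-1,[-18,0,6],[0,0,0.1]],[-1,[-17,2,6],[0,0,0.1]],[-1,[0,0,12],[0,0,-0.0]],[-1,[0,0,11],[0,0,-0.0]],[-1,[0,0,12],[0,0,-0.0]],[-1,[0,0,0],[0,0,0]],[-1,[0,0,0],[0,0,0]],[-1,[0,0,0],[0,0,0]],[-1,[0,0,0],[0,0,0]],[-1,[0,0,0],[0,0,0]]]
```

>>> send_rows([
  [-0.75,[0,0,-29],[0,0,0]],
  [-0.75,[-1,0,-29],[0,0,0]],
  [-0.75,[0,0,-30],[0,0,0]],
  [-0.75,[0,0,-29],[0,0,0]],
  [-1,[4,-18,0],[0,0,0.11]],
  [-1,[1,-19,0],[0,0,0.11]],
  [-1,[0,-19,0],[0,0,0.11]],
  [-1,[-3,-18,0],[0,0,0.11]],
  [-1,[-4,-18,0],[0,0,0.11]],
  [-1,[-7,-18,0],[0,0,0.11]],
], newtons=35)

```text
time: 30.95
position: [0.5444, -0.0473, 0.1103]
tool_rot: [[-0.75, 0.661, -0.0], [0.661, 0.75, 0.0], [0.0, -0.0, -1.0]]
contact_force: [-0.0, -0.2, 0.8]
grip_width: 1.0
finger_force: 0.0
```

>>> send_rows([
  [-1,[-8,-16,0],[0,0,0.11]],
  [-1,[-11,-16,0],[0,0,0.11]],
  [-1,[-11,-14,0],[0,0,0.12]],
  [-1,[-14,-13,0],[0,0,0.11]],
  [-1,[-15,-12,0],[0,0,0.11]],
  [-1,[-16,-9,0],[0,0,0.11]],
  [-1,[-17,-8,0],[0,0,0.11]],
  [-1,[-18,-6,0],[0,0,0.11]],
  [-1,[-18,-4,0],[0,0,0.11]],
  [-1,[-18,-2,0],[0,0,0.11]],
])

```text
time: 31.78
position: [0.4987, -0.2278, 0.1103]
tool_rot: [[0.259, 0.966, -0.0], [0.966, -0.259, 0.0], [0.0, -0.0, -1.0]]
contact_force: [-0.1, 0.6, -0.7]
grip_width: 0.998
finger_force: 0.0
```

>>> send_rows([
  [-1,[-19,0,0],[0,0,0.11]],
  [-1,[-19,2,0],[0,0,0.11]],
  [-1,[-18,4,0],[0,0,0.11]],
  [-1,[-18,6,0],[0,0,0.11]],
  [-1,[-15,-10,6],[0,0,0.1]],
  [-1,[-16,-8,7],[0,0,0.1]],
  [-1,[-16,-7,6],[0,0,0.1]],
  [-1,[-17,-5,6],[0,0,0.09]],
  [-1,[-18,-4,6],[0,0,0.1]],
  [-1,[-18,-2,7],[0,0,0.1]],
])

```text
time: 32.62
position: [0.3756, -0.3299, 0.0722]
tool_rot: [[0.961, 0.276, 0.0], [0.276, -0.961, 0.0], [0.0, -0.0, -1.0]]
contact_force: [0.0, -0.2, -0.9]
grip_width: 1.0
finger_force: 0.0
```

>>> send_rows([
  [-1,[-18,0,6],[0,0,0.1]],
  [-1,[-17,2,6],[0,0,0.1]],
  [-1,[0,0,12],[0,0,0]],
  [-1,[0,0,11],[0,0,0]],
  [-1,[0,0,12],[0,0,0]],
  [-1,[0,0,0],[0,0,0]],
  [-1,[0,0,0],[0,0,0]],
  [-1,[0,0,0],[0,0,0]],
  [-1,[0,0,0],[0,0,0]],
  [-1,[0,0,0],[0,0,0]],
])

```text
time: 33.45
position: [0.3434, -0.3402, 0.0259]
tool_rot: [[0.996, 0.085, 0.001], [0.085, -0.996, -0.0], [0.001, 0.001, -1.0]]
contact_force: [0.0, -0.3, 0.5]
grip_width: 0.997
finger_force: 0.0
```

```bash
python3 - <<'E'
from p import *
plan([(342,-340,-16,-85,-1,4),(342,-340,-16,-85,-1,1),(342,-340,-16,-85,1,5)])
T=vision.read_camera("top");S=vision.read_camera("scene")
cv2.imwrite("pics/c7.png",np.hstack([cv2.resize(T["img"][190:350,260:500],(480,320)),cv2.resize(S["img"][230:340,120:230],(320,320))])[:,:,::-1])
E
```

```text
t 33.45 pose [ 343.4 -340.2   25.9] psi -85.1 F [ 0.  -0.3  0.5] w 86.7 ff 0.0 z [ 0.001 -0.    -1.   ] j [  4.  30.  46. 124. -34.  39. -11.]
max 11.0 0.0 end [ 342.4 -340.3  -16.1] -85.1
[[-1,[0,0,10],[0,0,-0.0]],[-1,[-1,0,11],[0,0,-0.0]],[-1,[0,0,10],[0,0,-0.0]],[-1,[0,0,11],[0,0,-0.0]],[-1,[0,0,0],[0,0,-0.0]],[1,[0,0,0],[0,0,-0.0]],[1,[0,0,0],[0,0,-0.0]],[1,[0,0,0],[0,0,-0.0]],[1,[0,0,0],[0,0,-0.0]],[1,[0,0,0],[0,0,-0.0]]]
```

View pics/c7.png

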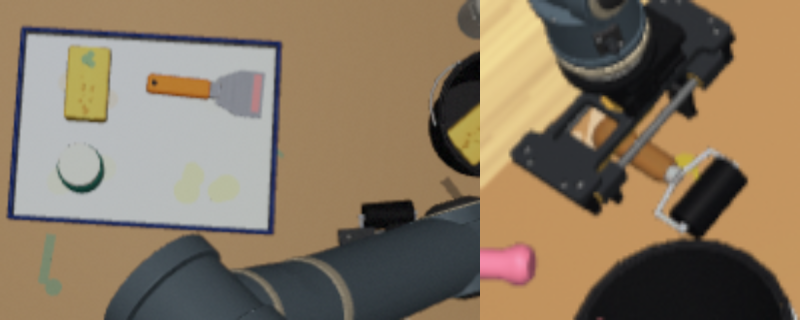

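The left of the crop shows the tray with the sponge (88,83), scraper (205,90) and jar (80,167), and the hard sponge in the pail. On the right, the open gripper straddles the brayer handle near (625,145). I'll grip it.

>>> send_rows([
  [-1,[0,0,10],[0,0,0]],
  [-1,[-1,0,11],[0,0,0]],
  [-1,[0,0,10],[0,0,0]],
  [-1,[0,0,11],[0,0,0]],
  [-1,[0,0,0],[0,0,0]],
  [1,[0,0,0],[0,0,0]],
  [1,[0,0,0],[0,0,0]],
  [1,[0,0,0],[0,0,0]],
  [1,[0,0,0],[0,0,0]],
  [1,[0,0,0],[0,0,0]],
])

```text
time: 34.38
position: [0.3422, -0.3402, -0.0163]
tool_rot: [[0.996, 0.085, 0.001], [0.085, -0.996, -0.0], [0.001, 0.0, -1.0]]
contact_force: [-0.7, 0.2, 0.5]
grip_width: 0.706
finger_force: 0.0
```

>>> send_rows([
  [1,[0,0,0],[0,0,0]],
  [1,[0,0,0],[0,0,0]],
  [1,[0,0,0],[0,0,0]],
  [1,[0,0,0],[0,0,0]],
  [1,[0,0,0],[0,0,0]],
  [1,[0,0,0],[0,0,0]],
  [1,[0,0,0],[0,0,0]],
  [1,[0,0,0],[0,0,0]],
  [1,[0,0,0],[0,0,0]],
  [1,[0,0,0],[0,0,0]],
])

```text
time: 35.22
position: [0.3417, -0.3396, -0.0167]
tool_rot: [[0.996, 0.085, -0.0], [0.085, -0.996, 0.001], [-0.0, -0.001, -1.0]]
contact_force: [-0.2, 2.2, 2.3]
grip_width: 0.282
finger_force: 34.9
```

```bash
python3 - <<'E'
from p import *
# roller to +y_tray: origin at C (448,-93) -> grasp 15 mm to -y_tray: (447.6,-108)
plan([(343,-340,80,-85,1,5),(400,-225,80,-44,1,7),(448,-108,50,-3,1,7)])
E
```

```text
t 35.22 pose [ 341.7 -339.6  -16.7] psi -85.1 F [-0.2  2.2  2.3] w 24.5 ff 34.9 z [-0.     0.001 -1.   ] j [  8.  33.  41. 125. -39.  35.  -7.]
max 20.0 0.11 end [ 448.  -108.3   50.3] -3.2
[[1,[0,0,-19],[0,0,-0.0]],[1,[0,0,-20],[0,0,-0.0]],[1,[1,0,-19],[0,0,-0.0]],[1,[0,0,-19],[0,0,-0.0]],[1,[0,0,-20],[0,0,-0.0]],[1,[10,-16,0],[0,0,-0.1]],[1,[11,-14,0],[0,0,-0.11]],[1,[12,-14,0],[0,0,-0.1]],[1,[14,-11,0],[0,0,-0.1]],[1,[15,-11,0],[0,0,-0.1]]]
[[1,[16,-9,0],[0,0,-0.11]],[1,[17,-7,0],[0,0,-0.1]],[1,[17,-7,4],[0,0,-0.1]],[1,[17,-5,5],[0,0,-0.1]],[1,[18,-3,4],[0,0,-0.11]],[1,[18,-1,4],[0,0,-0.1]],[1,[18,0,5],[0,0,-0.1]],[1,[18,3,4],[0,0,-0.1]],[1,[17,4,4],[0,0,-0.1]],[1,[0,0,0],[0,0,0]]]
```

>>> send_rows([
  [1,[0,0,-19],[0,0,0]],
  [1,[0,0,-20],[0,0,0]],
  [1,[1,0,-19],[0,0,0]],
  [1,[0,0,-19],[0,0,0]],
  [1,[0,0,-20],[0,0,0]],
  [1,[10,-16,0],[0,0,-0.1]],
  [1,[11,-14,0],[0,0,-0.11]],
  [1,[12,-14,0],[0,0,-0.1]],
  [1,[14,-11,0],[0,0,-0.1]],
  [1,[15,-11,0],[0,0,-0.1]],
])

```text
time: 36.05
position: [0.3842, -0.2579, 0.0804]
tool_rot: [[0.826, 0.564, 0.001], [0.564, -0.826, -0.001], [0.0, 0.001, -1.0]]
contact_force: [-0.1, -0.0, -1.0]
grip_width: 0.283
finger_force: 34.9
```

>>> send_rows([
  [1,[16,-9,0],[0,0,-0.11]],
  [1,[17,-7,0],[0,0,-0.1]],
  [1,[17,-7,4],[0,0,-0.1]],
  [1,[17,-5,5],[0,0,-0.1]],
  [1,[18,-3,4],[0,0,-0.11]],
  [1,[18,-1,4],[0,0,-0.1]],
  [1,[18,0,5],[0,0,-0.1]],
  [1,[18,3,4],[0,0,-0.1]],
  [1,[17,4,4],[0,0,-0.1]],
  [1,[0,0,0],[0,0,0]],
])

```text
time: 36.88
position: [0.4493, -0.1055, 0.0496]
tool_rot: [[0.048, 0.999, -0.0], [0.999, -0.048, 0.001], [0.001, -0.0, -1.0]]
contact_force: [-0.0, 0.3, -3.5]
grip_width: 0.289
finger_force: 34.9
```

```bash
python3 - <<'E'
from p import *
plan([(449,-108,0,-3,1,4),(449,-108,-13,-3,1,5)])
T=vision.read_camera("top");S=vision.read_camera("scene")
K=((0,0,0),(180,120,45))
# roller expected near tray: rep z 50 -> bottom ~67, mid ~ 90
print("roller",[r for r in (rect(S,*K,(255,200,330,275),.09),)])
E
```

```text
t 36.88 pose [ 449.3 -105.5   49.6] psi -2.8 F [-0.   0.3 -3.5] w 25.2 ff 34.9 z [-0.     0.001 -1.   ] j [-15.  20.  28. 125. -16.  37.  21.]
max 13.0 0.0 end [ 449.1 -108.5  -13.4] -2.8
[[1,[-1,0,12],[0,0,0.0]],[1,[0,0,13],[0,0,0.0]],[1,[-1,0,12],[0,0,0.0]],[1,[-1,0,13],[0,0,0.0]],[1,[0,0,3],[0,0,0.0]],[1,[0,0,2],[0,0,0.0]],[1,[0,0,3],[0,0,0.0]],[1,[0,0,2],[0,0,0.0]],[1,[0,0,3],[0,0,0.0]],[1,[0,0,0],[0,0,0]]]
roller [(array([440. , -68.1, 160.7, 101.1, -14.1]), array([280., 226.]))]
```

>>> send_rows([
  [1,[-1,0,12],[0,0,0]],
  [1,[0,0,13],[0,0,0]],
  [1,[-1,0,12],[0,0,0]],
  [1,[-1,0,13],[0,0,0]],
  [1,[0,0,3],[0,0,0]],
  [1,[0,0,2],[0,0,0]],
  [1,[0,0,3],[0,0,0]],
  [1,[0,0,2],[0,0,0]],
  [1,[0,0,2],[0,0,0]],
  [1,[0,0,0],[0,0,0]],
])

```text
time: 37.82
position: [0.4481, -0.1117, -0.0115]
tool_rot: [[0.056, 0.998, 0.0], [0.998, -0.056, 0.0], [0.0, 0.0, -1.0]]
contact_force: [0.1, 0.2, -1.8]
grip_width: 0.284
finger_force: 34.9
```

>>> send_rows([
  [1,[0,0,1],[0,0,0]],
  [1,[0,0,1],[0,0,0]],
  [1,[0,0,0],[0,0,0]],
  [-0.2,[0,0,0],[0,0,0]],
  [-0.2,[0,0,0],[0,0,0]],
  [-0.2,[0,0,0],[0,0,0]],
  [-0.2,[0,0,0],[0,0,0]],
  [-0.2,[0,0,0],[0,0,0]],
  [-0.2,[0,0,0],[0,0,0]],
  [-0.2,[0,0,0],[0,0,0]],
])

```text
time: 38.65
position: [0.4481, -0.1117, -0.0136]
tool_rot: [[0.056, 0.998, 0.0], [0.998, -0.056, 0.0], [0.0, 0.0, -1.0]]
contact_force: [-0.6, -0.2, 0.2]
grip_width: 0.592
finger_force: 0.0
```

>>> send_rows([
  [-0.2,[0,0,-20],[0,0,0]],
  [-0.2,[0,0,-30],[0,0,0]],
  [-0.2,[0,0,-30],[0,0,0]],
  [-0.2,[0,0,-30],[0,0,0]],
  [-0.2,[0,0,-30],[0,0,0]],
  [-0.2,[20,0,-20],[0,0,0]],
  [-0.2,[-30,0,0],[0,0,0]],
  [-0.2,[-30,0,0],[0,0,0]],
  [-0.2,[-30,0,0],[0,0,0]],
  [-0.2,[-30,0,0],[0,0,0]],
])

```text
time: 39.48
position: [0.4424, -0.2123, 0.1467]
tool_rot: [[0.054, 0.999, 0.001], [0.999, -0.054, 0.0], [0.0, 0.001, -1.0]]
contact_force: [1.3, -0.7, -0.2]
grip_width: 0.6
finger_force: 0.0
```

>>> send_rows([
  [-0.2,[-30,0,0],[0,0,0]],
  [-0.2,[-30,0,0],[0,0,0]],
  [-0.2,[-30,0,0],[0,0,0]],
  [-0.2,[-30,0,0],[0,0,0]],
  [-0.2,[-30,0,0],[0,0,0]],
  [-0.2,[-30,0,0],[0,0,0]],
  [-0.2,[0,0,0],[0,0,0]],
  [-0.2,[0,0,0],[0,0,0]],
  [-0.2,[0,0,0],[0,0,0]],
  [-0.2,[0,0,0],[0,0,0]],
])

```text
time: 40.32
position: [0.4328, -0.3896, 0.1461]
tool_rot: [[0.054, 0.999, -0.0], [0.999, -0.054, 0.002], [0.002, -0.0, -1.0]]
contact_force: [0.5, 0.7, 0.2]
grip_width: 0.599
finger_force: 0.0
```

```bash
python3 - <<'E'
from p import *
T=vision.read_camera("top");S=vision.read_camera("scene")
K=((0,0,0),(180,120,45));Y=((22,120,100),(34,255,255));O=((8,190,120),(18,255,255))
print("roller",rect(T,*K,(325,230,395,300),.028),"sponge",rect(T,*Y,(275,205,335,260),.042),"scraper",rect(T,*O,(320,205,400,260),.014))
cv2.imwrite("pics/end.png",np.hstack([cv2.resize(T["img"][100:370,120:560],(440,270)),cv2.resize(S["img"][150:330,215:405],(310,270))])[:,:,::-1])
E
```

```text
roller (array([453. , -57.1,  63.2,  31.4,  -2.5]), array([347., 277.])) sponge (array([569.7,  59.5,  94.8,  53.9,  -3.1]), array([303., 231.])) scraper (array([571.3, -60.1,  78.9,  22.4,  84.4]), array([349., 233.]))
```

View pics/end.png

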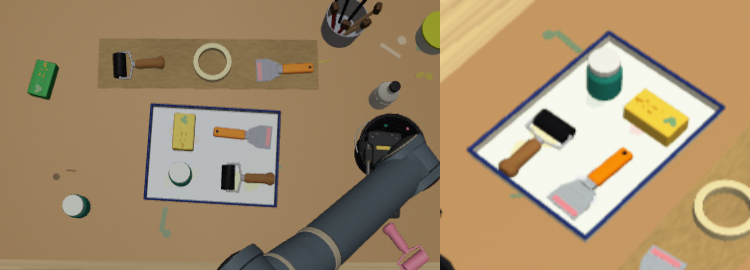

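The final picture shows the tray holding the sponge (184,132), scraper (243,136), jar (180,174) and brayer (247,178). The pieces are side by side and lie flat. The spares, tape, bottle and look-alikes are untouched, the hard sponge is in the pail, and the gripper is clear. I'll hand the job in.

```bash
python3 -c "
from workcell import ticket
print(ticket.finish_job())"
```

```text
the job is handed in; nothing more can be done
None
```

I handed the job in after about 40 s of robot time: the brayer, scraper and soft sponge are in the tray beside the jar that was already there, the hard sponge is in the pail, and the handover call returned no verdict.

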